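Power down, load the test tray, release and shut it, power up

TASK

First wind the transformer's handwheel anticlockwise down to its zero stop (white end of the grip bar at the green mark), then stand every blue capacitor on the bench in the blue compartment of the drawn-out equipment tray and every finned power module in the yellow one, upright on the floor. Then press the green release lever on the tray's front so that the tray comes free, and push the tray fully home. Only when it is shut wind the handwheel clockwise, in several grasps, until the white end points at the red mark; leave the other things on the bench alone.

Things in the scene. Friction and masses are not known exactly. Their poses are not given: they have to be found in the camera images.
- capacitor1 (a point): blue-sleeved capacitor can standing upright, a plain cylinder 46 mm across and 42 mm high with brass terminals on top (3 mm more). This point is its centre, 21 mm above its underside, its z axis up. May be absent (then None)
- capacitor2 (a point): blue-sleeved capacitor can standing upright, a plain cylinder 46 mm across and 42 mm high with brass terminals on top (3 mm more). This point is its centre, 21 mm above its underside, its z axis up. May be absent (then None)
- module1 (a point): power module, a block 60 mm (its x) by 40 mm (its y) by 32 mm high, yellow base with aluminium fins on top. This point is its centre, 16 mm above its underside, its z axis up. Grasp it across the 40 mm. May be absent (then None)
- module2 (a point): power module, a block 60 mm (its x) by 40 mm (its y) by 32 mm high, yellow base with aluminium fins on top. This point is its centre, 16 mm above its underside, its z axis up. Grasp it across the 40 mm. May be absent (then None)
- bay_blue (a point): centre of the blue floor of the tray's left compartment (for capacitors), 30 mm above the bench. Inside 165 mm (its x) by 117 mm (its y); walls and divider 30 mm high above the floor, front panel 48 mm. Two things fit one behind the other, 42 mm either side of the centre along x. x axis points into the rack (the way the tray retracts), y left, z up. Rides with the tray
- bay_yellow (a point): the same for the right compartment with the yellow floor (for the power modules), same sizes and axes
- tray_front (a point): middle of the top edge of the outer face of the tray's grey front panel, 78 mm above the bench. Panel 310 mm wide (its y), 8 mm thick, lower edge 12 mm above the bench; x axis points into the rack, y left, z up. The rack is a dark steel housing 88 mm high, 330 mm wide; with the tray home the panel's outer face stands 12 mm before the housing
- tray_unit (a joint): how far the tray is drawn out, m: 0 = fully home, 0.163 = fully out. It starts fully out, held by a catch at 0.160 until the release lever is pressed; once pushed in below 0.145 with the lever down, the catch is passed and the lever may be let go. Friction about 3 N, stays where it is left
- release_pad (a point): centre of the top face of the green release lever's pad, 36 x 36 mm, 50 mm above the bench, sticking out of the front panel near its left end (centre 18 mm before its face). It presses straight down up to 17 mm (2 to 5 N) and springs back; 10 to 14 mm surely frees the tray: hold it so with the fingertips and push them into the panel. Rides with the tray; x axis points into the rack
- release_lever (a joint): angle of the release lever, rad: 0 = at rest, 0.14 = fully pressed; above 0.062 the tray is free
- wheel_bar (a point): centre of the raised black grip bar across the handwheel of the grey variable transformer, 108 mm above the bench, on the wheel's vertical axis. The bar is 74 mm long (its x), 14 mm thick (its y), 26 mm high (13 mm above and below this point); its x axis points to its white end. The wheel's rim, 110 mm across, has its top 22 mm below this point, on a housing 150 x 150 x 70 mm
- wheel_unit (a joint): handwheel angle, rad, grows clockwise seen from above; end stops at 0 and 5.6; friction torque 0.12 N m, stays where left. At 4.9 the bar's white end points at the red mark on the white dial round the wheel ; at 0 it points at the green mark (black ticks every 0.4 between). It starts between 2.0 and 3.2
- screwdriver: bystander, leave alone: red-handled screwdriver lying in front of the tray, about 200 mm long; origin under its centre
- wire_reel: bystander, leave alone: orange reel, 52 mm across, 36 mm high; origin under its centre
- white_cup: bystander, leave alone: white plastic cup, 80 mm across, 95 mm high; origin under its centre
- screw_jar: bystander, leave alone: clear glass screw jar with white lid, 54 mm across, 70 mm high; origin under its centre
- multimeter: bystander, leave alone: flat dark grey hand meter, 140 x 72 x 36 mm; origin under its centre
- control_knob: bystander, leave alone: loose black knob, 28 mm across, 18 mm high; origin under its centre

How it is judged:
By the outcome, as a careful person would: the job done as asked, in the order asked, and still so for the second after the job is handed in, with the robot touching nothing.
Of cap1_body, cap2_body, mod1_body, mod2_body only 2 to 4 are there at a start; the rules pass over those that are not, and their reading is None.
At some moment in a run one of cap1_body, cap2_body, mod1_body, mod2_body may be knocked a few centimetres aside while the robot is not near it.
It also fails if it takes over 210 s, if anything falls off the work surface, if the arm or the gripper's body presses on something with over 40 N, if the wrist force passes 120 N, or if a joint passes its speed limit or range.

ROBOT

A 6-joint arm with a two-finger parallel gripper is mounted at the origin on the work surface. World frame = base frame: x ahead of the robot, y to its left, z up, the work surface at z = 0. Lengths are in m, angles in degrees, forces in N, time in s.
With the tool pointing down it reaches from about 0.4 to 0.825 m from the base axis. Payload 7 kg.
Tool frame: the origin (TCP) lies at the very end of the fingers, on their centre line; the grasp point (between the pads) lies 19 mm behind it (ctrl.tcp_to_grasp is the distance from the TCP to the grasp point, in m); z points along the fingers, x is the direction in which the jaws open and shut, and the axes are right-handed (so a half turn about z gives the same grasp; the last joint's range is limited). The gripper opens to 88 mm and grips with 3 to 60 N. Pads are 19 mm wide; open, the fingers measure 130 mm over their backs; the gripper's body (78 mm by 193 mm) begins 47 mm behind the grasp point.
Start: joints at [82.855, 20.546, 0.682, 0, -70.136, -16.507], TCP at [0.271, 0.618, 0.205] pointing down, gripper open.
Joint ranges: [-176.03, 176.03], [-82.01, 121.73], [-58.28, 71.71], [-173.87, 95.51], [-174.79, -0.11], [-173.66, 173.66]. Speed limits (degrees/s): [136.94, 136.94, 172.46, 180, 180, 180].

INTERFACE

Orientations are given as [roll, pitch, yaw] about the fixed x, y, z axes, in that order (R = Rz(yaw) Ry(pitch) Rx(roll)).
In Python, from plant import sensors, vision, ticket, ctrl gives the robot as it stands. The module is installed in compiled form; this text tells all that it offers.
- The arm moves only by the tool drive_tool, never from a script. Its argument "moves" is a list of rows, each a list of 6 numbers: the shift along the tool's x, y, z in units of 0.15 m (1.0 is 0.15 m), then the turn, a rotation vector about the tool's x, y, z in units of 60 degrees (1.0 is 60 degrees). In form: [[dx, dy, dz, rx, ry, rz], ...]. A call has 1 to 8 rows; each row is the pose to reach, as a shift and turn from the pose measured when the call began, along the tool's axes at that moment; what a row does not reach only later rows make up. A row lasts 1/10 s, in which the tool goes at most 50 mm and 8.59 degrees, less where a joint would pass 70% of its speed; a pose out of reach is approached as far as the arm can. A call with a number of a shift or a turn outside -1 to 1 is refused whole. A call with a gripper value outside its range is refused whole. "fingers" is the opening, from -1 (shut) to 1 (fully open), set as the call begins (left out, the last holds). The fingers move at their own pace and stop on an object; the grip force is fixed at half the most. Time passes only in rows, so rows that repeat a pose let the fingers close. It gives the time, the measured TCP pose, the force and the opening at its end, in the units of the state.
- sensors.get_obs(): the state, without advancing time (a new reading comes with each control period).
- vision.snapshot(name): name is "scene" or "top"; returns a dict with "pixels" (384x512x3 uint8, red, green, blue), "fx", "fy", "cx", "cy" (pixels), "R" (3x3) and "t" (3): a world point X has camera coordinates R X + t. Camera axes: x right, y down, z forward; pixel columns grow to the right and rows downward; lengths in m; the calibration is good to about 2 mm. A picture is of the moment at which its call begins. There is no depth.
- ticket.close_job(): hands the job in, once; it reports no verdict.
The state is a dict: "clock": time; "joint_pos": joint angles; "qvel": joint speeds; "tau": joint torques, N m; "tool_pos": TCP position; "orientation": TCP orientation; "force": force on the tool from outside, world axes, zero at the start; "moment": the same for the moment, N m; "opening": finger opening in m.
Only numpy, scipy, OpenCV 4.12 (cv2) and the standard library are available. Lean on these libraries where they do the work, as an engineer would, in place of code of your own. Each camera call takes 0.05 s, during which the arm holds its last target.

## Working session

There is one attempt and no reset: what is moved stays moved. The work goes in short steps, Python scripts to look and compute and a tool call to move; the robot and the scene stay as the last step left them, time stands still between calls to the robot, and variables do not carry over. Pictures are saved under pics/ and viewed, and the job is handed in when it is done.

Besides the shell and the picture viewer there is one more tool, called after ">>>" as a command line: name --pt "numbers of a row" for each row, then --argument value for the rest. drive_tool: Moves the arm, as the interface text tells. Shifts and turns lie within -1 to 1; 1 stands for 0.15 m of shift or 60 degrees of turn. Its arguments: {"type":"object","properties":{"moves":{"type":"array"},"fingers":{"type":"number"}},"required":["moves"]}

```bash
mkdir -p pics; cat > h.py <<'E'
from plant import sensors, vision, ticket, ctrl
import numpy as np, cv2
from scipy.spatial.transform import Rotation as Ro
def snap(name,fn,crop=None,k=1):
    s=vision.snapshot(name); im=cv2.cvtColor(s["pixels"],cv2.COLOR_RGB2BGR)
    if crop: 
        a,b,c,d=crop; im=im[b:d,a:c]
    if k!=1: im=cv2.resize(im,None,fx=k,fy=k,interpolation=cv2.INTER_CUBIC)
    cv2.imwrite("pics/"+fn,im); 
    np.savez("pics/"+name+"_cal.npz",**{q:s[q] for q in("fx","fy","cx","cy","R","t","pixels")}); return s
def ray(s,u,v,z):
    R=np.array(s["R"]);t=np.array(s["t"]);c=-R.T@t
    d=R.T@np.array([(u-s["cx"])/s["fx"],(v-s["cy"])/s["fy"],1.])
    return c+d*(z-c[2])/d[2]
def proj(s,X):
    p=np.array(s["R"])@np.array(X)+np.array(s["t"]); return s["fx"]*p[0]/p[2]+s["cx"],s["fy"]*p[1]/p[2]+s["cy"]
def cal(name): return dict(np.load("pics/"+name+"_cal.npz"))
def st():
    o=sensors.get_obs(); print({k:np.round(o[k],4).tolist() for k in("clock","joint_pos","tool_pos","orientation","force","moment","opening")}); return o
def go(p,yaw=None):
    """rows numbers for the target TCP p & yaw (tool down)"""
    o=sensors.get_obs(); R=Ro.from_euler("xyz",o["orientation"],degrees=True)
    d=R.inv().apply(np.array(p)-o["tool_pos"])/0.15
    T=R if yaw is None else Ro.from_euler("xyz",[180,0,yaw],degrees=True)
    r=(R.inv()*T).as_rotvec(degrees=True)/60
    print("move",np.round(d,3).tolist(),np.round(r,3).tolist(),"norm mm",np.linalg.norm(d)*150,"deg",np.linalg.norm(r)*60)
E
python3 - <<'E'
from h import *
o=st(); print(ctrl.tcp_to_grasp)
for n in("scene","top"):
    s=snap(n,n+"0.png",k=1.5); print(n,-np.array(s["R"]).T@s["t"],s["fx"],s["R"])
E
```

```text
{'clock': 0.0, 'joint_pos': [82.8544, 20.5899, 0.6357, -0.0191, -70.1377, -16.5069], 'tool_pos': [0.2706, 0.6178, 0.2039], 'orientation': [-179.9911, -0.0932, -113.6589], 'force': [-0.1548, 0.1938, 0.0063], 'moment': [-0.0564, -0.0531, 0.0112], 'opening': 0.0874}
0.0188
scene [1.23584447 0.1822069  1.15658457] 472.10399640462407 [[-0.25848026  0.96600463 -0.00479643]
 [ 0.80902297  0.21375702 -0.54753062]
 [-0.52789184 -0.14540628 -0.8367719 ]]
top [0.49622018 0.01246866 1.22699965] 386.98552153024497 [[ 0.02641911 -0.99938769  0.02294054]
 [-0.99694381 -0.02802837 -0.07292079]
 [ 0.07351913 -0.02094393 -0.99707386]]
```

View pics/scene0.png

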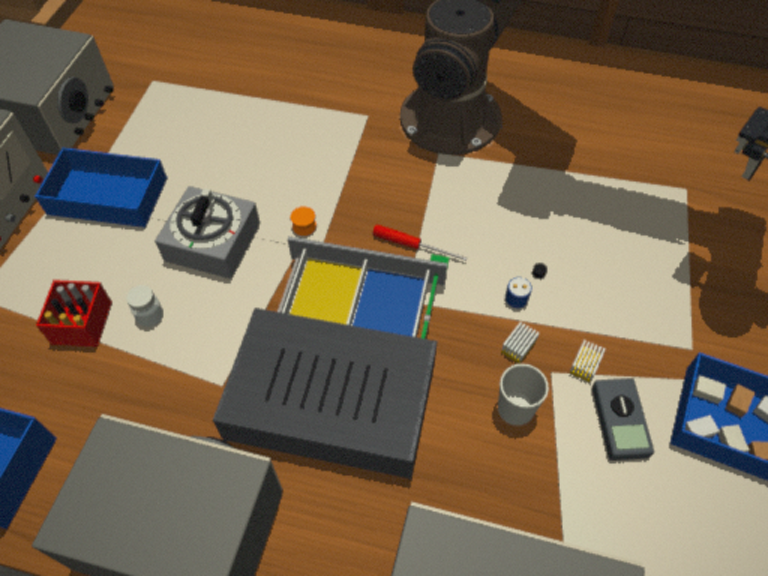

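View pics/top0.png

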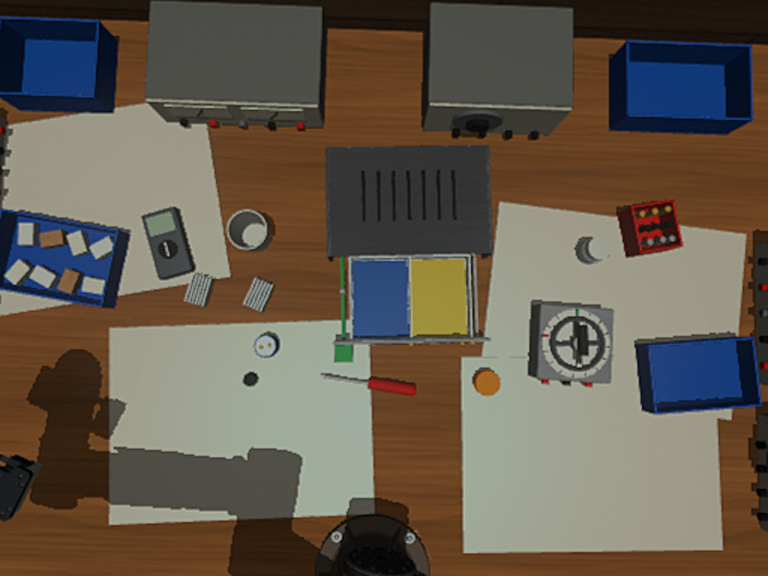

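One capacitor at top-view px (265,345)/1.5 and two modules at (199,290) and (258,293)/1.5. The tray is out in the middle and the transformer is on the right. Next I'll enlarge crops.

```bash
python3 - <<'E'
from h import *
s=cal("top"); im=cv2.cvtColor(s["pixels"],cv2.COLOR_RGB2BGR)
def c(fn,a,b,c_,d,k): cv2.imwrite("pics/"+fn,cv2.resize(im[b:d,a:c_],None,fx=k,fy=k,interpolation=cv2.INTER_CUBIC))
c("w0.png",345,190,425,265,8)
c("o0.png",110,170,210,260,7)
c("t0.png",210,160,340,270,6)
E
```

```text
(no output)
```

View pics/w0.png

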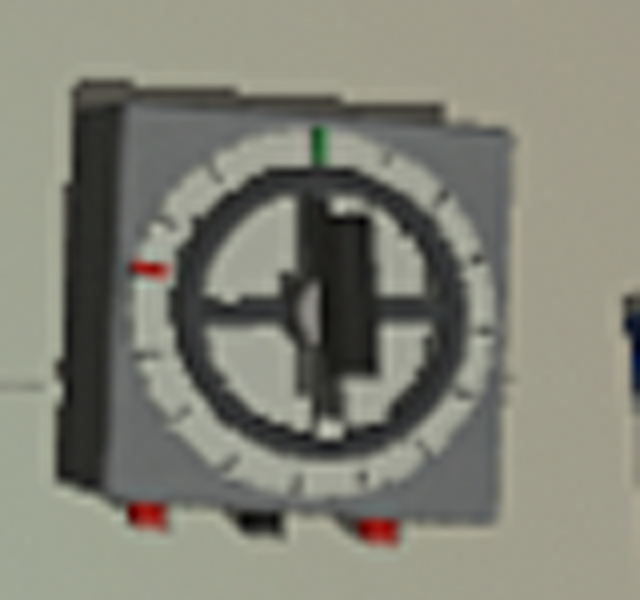

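View pics/o0.png

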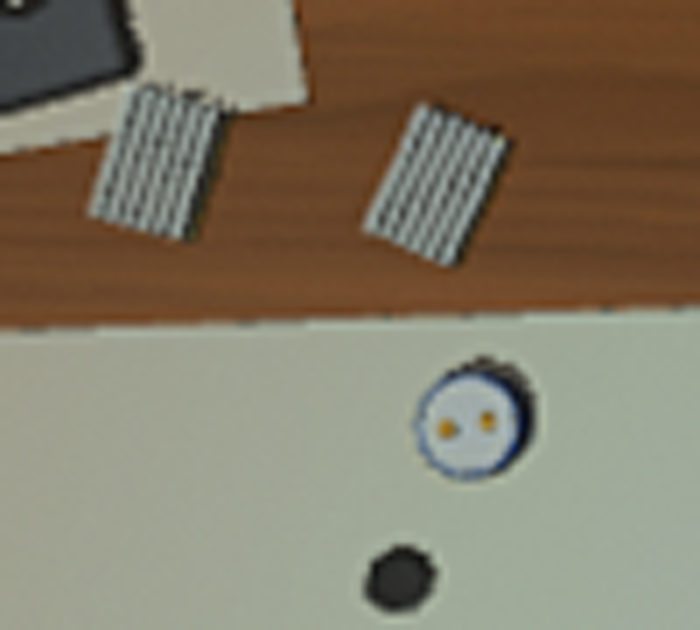

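View pics/t0.png

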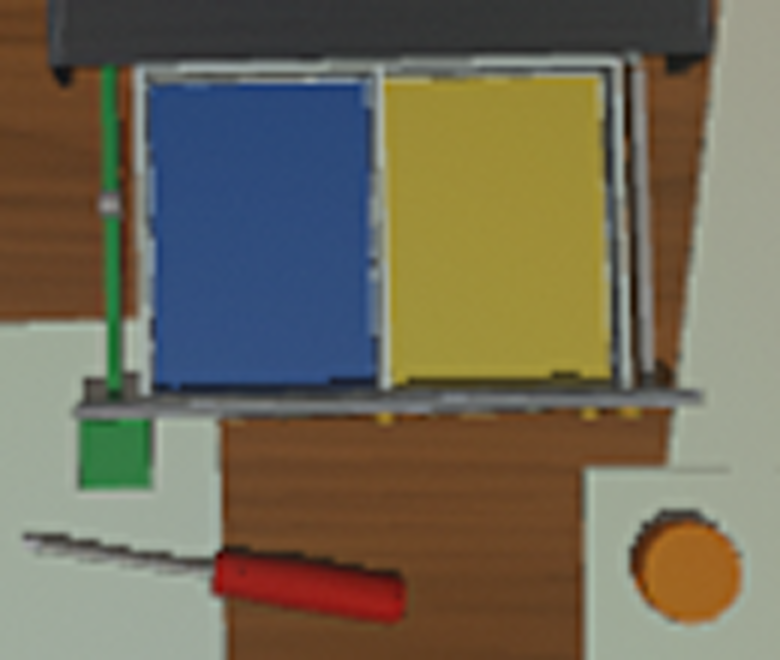

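```bash
python3 - <<'E'
from h import *
s=cal("top")
P=lambda o,k,u,v,z:print(u,v,np.round(ray(s,o[0]+(u+.5)/k-.5,o[1]+(v+.5)/k-.5,z),4))
w=(345,190)
print("bar top z.121");[P(w,8,*q,.121) for q in((354,295),(330,215),(376,215),(330,378),(376,372))]
print("dial, z.07");[P(w,8,*q,.072) for q in((313,312),(319,145),(150,269))]
print("rim z.086");[P(w,8,*q,.086) for q in((319,312),(328,428))]
o=(110,170)
print("cap");P(o,7,468,424,.042)
print("modA z.032");[P(o,7,*q,.032) for q in((140,88),(222,108),(186,240),(90,214))]
print("modB");[P(o,7,*q,.032) for q in((424,104),(508,140),(452,266),(364,228))]
t=(210,160)
print("tray floor .03 blue");[P(t,6,*q,.03) for q in((150,84),(364,84),(154,388),(372,386))]
print("yellow");[P(t,6,*q,.03) for q in((386,78),(600,78),(392,384),(610,380))]
print("front top .078");[P(t,6,*q,.078) for q in((76,412),(704,398))]
print("pad .05");[P(t,6,*q,.05) for q in((80,420),(152,418),(80,488),(152,486))]
s2=cal("scene");im=cv2.cvtColor(s2["pixels"],cv2.COLOR_RGB2BGR)
cv2.imwrite("pics/ws0.png",cv2.resize(im[118:190,100:180],None,fx=8,fy=8,interpolation=cv2.INTER_CUBIC))
cv2.imwrite("pics/os0.png",cv2.resize(im[165:260,320:420],None,fx=7,fy=7,interpolation=cv2.INTER_CUBIC))
cv2.imwrite("pics/ts0.png",cv2.resize(im[145:235,180:310],None,fx=6,fy=6,interpolation=cv2.INTER_CUBIC))
E
```

```text
bar top z.121
354 295 [ 0.4841 -0.3912  0.121 ]
330 215 [ 0.5125 -0.3825  0.121 ]
376 215 [ 0.513  -0.3991  0.121 ]
330 378 [ 0.4543 -0.3826  0.121 ]
376 372 [ 0.4569 -0.3992  0.121 ]
dial, z.07
313 312 [ 0.4769 -0.3936  0.072 ]
319 145 [ 0.5394 -0.3958  0.072 ]
150 269 [ 0.4913 -0.3322  0.072 ]
rim z.086
319 312 [ 0.4771 -0.391   0.086 ]
328 428 [ 0.4346 -0.3944  0.086 ]
cap
468 424 [0.4552 0.2292 0.042 ]
modA z.032
140 88 [0.5981 0.3807 0.032 ]
222 108 [0.5903 0.3445 0.032 ]
186 240 [0.5319 0.3574 0.032 ]
90 214 [0.5421 0.3997 0.032 ]
modB
424 104 [0.5946 0.2562 0.032 ]
508 140 [0.5797 0.2187 0.032 ]
452 266 [0.5236 0.2409 0.032 ]
364 228 [0.5392 0.28   0.032 ]
tray floor .03 blue
150 84 [0.6342 0.0588 0.03  ]
364 84 [ 0.6375 -0.0521  0.03  ]
154 388 [0.4775 0.052  0.03  ]
372 386 [ 0.4814 -0.0599  0.03  ]
yellow
386 78 [ 0.6409 -0.0634  0.03  ]
600 78 [ 0.6442 -0.1749  0.03  ]
392 384 [ 0.4827 -0.0702  0.03  ]
610 380 [ 0.4877 -0.1827  0.03  ]
front top .078
76 412 [0.4655 0.0883 0.078 ]
704 398 [ 0.4804 -0.2217  0.078 ]
pad .05
80 420 [0.4608 0.088  0.05  ]
152 418 [0.4627 0.0519 0.05  ]
80 488 [0.4268 0.0869 0.05  ]
152 486 [0.4287 0.0508 0.05  ]
```

View pics/ws0.png

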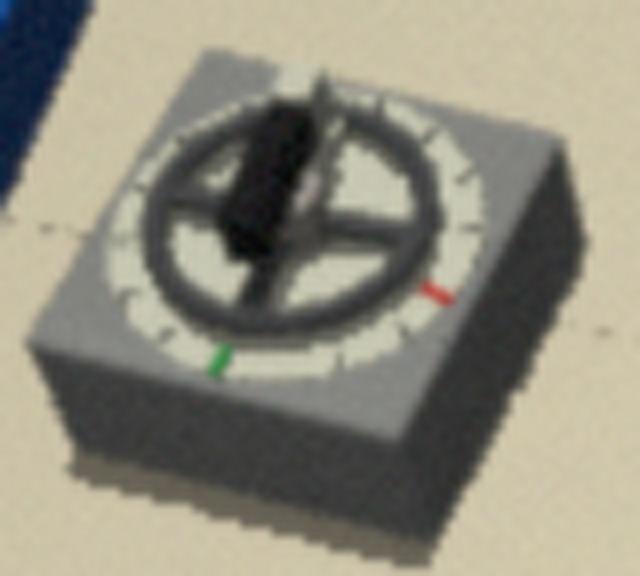

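View pics/os0.png

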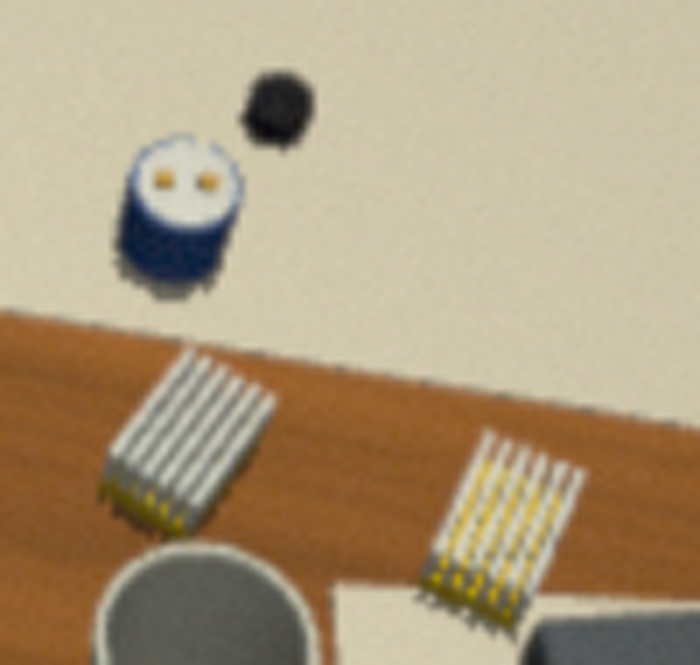

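View pics/ts0.png

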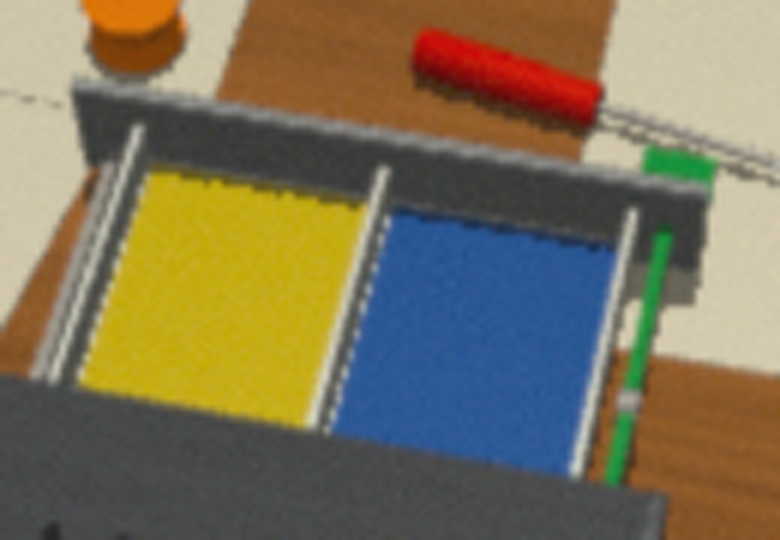

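```bash
cat >> h.py <<'E'
def plan(wps):
    """wps: list of (p, yaw unwrapped or None); start yaw unwrapped taken as the nearest"""
    o=sensors.get_obs(); p=np.array(o["tool_pos"],float); R=Ro.from_euler("xyz",o["orientation"],degrees=True)
    yaw=o["orientation"][2]
    print("from",np.round(p,4),np.round(o["orientation"],2),"j6",round(o["joint_pos"][5],1),"F",np.round(o["force"],1),"M",np.round(o["moment"],2),"op",round(o["opening"],4),"t",round(o["clock"],2))
    for i,(q,y) in enumerate(wps):
        q=np.array(q,float)
        if y is None: y=yaw
        elif i==0: yaw=yaw+360*round((y-yaw)/360) if abs(y-yaw)>300 else yaw
        n=1
        while True:
            ok=True; out=[];pp=p;RR=R
            for k in range(1,n+1):
                q1=p+(q-p)*k/n; R1=Ro.from_euler("xyz",[180,0,yaw+(y-yaw)*k/n],degrees=True)
                d=RR.inv().apply(q1-pp)/.15; r=(RR.inv()*R1).as_rotvec(degrees=True)/60
                if max(abs(d).max(),abs(r).max())>1 or abs(r[2]*60)>65: ok=False;break
                rows=max(np.linalg.norm(d)*150/50,np.linalg.norm(r)*60/8.59)
                out.append((np.round(np.r_[d,r],3).tolist(),round(rows,1)));pp=q1;RR=R1
            if ok: break
            n+=1
        print("wp",i,np.round(q,3),"yaw",round(y,1))
        for a in out: print("   ",a)
        p=q;yaw=y;R=RR
E
python3 - <<'E'
from h import *
plan([((.45,.32,.24),-160),((.50,0,.24),-220),((.476,-.392,.16),-270),((.476,-.392,.093),-270)])
E
```

```text
from [0.2706 0.6179 0.2039] [-1.7999e+02 -9.0000e-02 -1.1366e+02] j6 -16.5 F [-0.2  0.1 -0.7] M [-0.   -0.03 -0.01] op 0.0876 t 0.1
wp 0 [0.45 0.32 0.24] yaw -160
    ([0.446, -0.631, -0.079, -0.0, -0.001, 0.257], np.float64(2.3))
    ([0.262, -0.727, -0.08, -0.0, -0.0, 0.257], np.float64(2.3))
    ([0.059, -0.77, -0.08, 0.0, -0.0, 0.257], np.float64(2.3))
wp 1 [0.5  0.   0.24] yaw -220
    ([0.139, -0.706, -0.0, 0.0, -0.0, 0.333], np.float64(2.3))
    ([-0.111, -0.711, -0.0, 0.0, -0.0, 0.333], np.float64(2.3))
    ([-0.348, -0.63, -0.0, 0.0, -0.0, 0.333], np.float64(2.3))
wp 2 [ 0.476 -0.392  0.16 ] yaw -270
    ([-0.519, -0.702, 0.178, -0.0, -0.0, 0.278], np.float64(2.7))
    ([-0.698, -0.523, 0.178, 0.0, -0.0, 0.278], np.float64(2.7))
    ([-0.819, -0.301, 0.178, 0.0, -0.0, 0.278], np.float64(2.7))
wp 3 [ 0.476 -0.392  0.093] yaw -270
    ([0.0, -0.0, 0.447, 0.0, 0.0, 0.0], np.float64(1.3))
```

>>> drive_tool --pt "0.446 -0.631 -0.2 0 0 0.257" --pt "0.446 -0.631 -0.2 0 0 0.257" --pt "0.446 -0.631 -0.2 0 0 0.257" --pt "0.446 -0.631 -0.2 0 0 0.257" --fingers 1

```text
clock: 0.5
tool_pos: [0.3319, 0.5168, 0.2354]
orientation: [180.0, 0.0, -129.2]
force: [-0.2, 0.1, 0.6]
opening: 0.0879
```

>>> drive_tool --pt "0.262 -0.727 -0.04 0 0 0.257" --pt "0.262 -0.727 -0.04 0 0 0.257" --pt "0.262 -0.727 -0.04 0 0 0.257" --pt "0.262 -0.727 -0.04 0 0 0.257"

```text
clock: 0.9
tool_pos: [0.3924, 0.4161, 0.2415]
orientation: [180.0, 0.0, -144.6]
force: [0.0, -0.3, 0.3]
opening: 0.0872
```

>>> drive_tool --pt "0.06 -0.77 0 0 0 0.257" --pt "0.06 -0.77 0 0 0 0.257" --pt "0.06 -0.77 0 0 0 0.257" --pt "0.06 -0.77 0 0 0 0.257"

```text
clock: 1.3
tool_pos: [0.4526, 0.316, 0.241]
orientation: [180.0, -0.0, -160.1]
force: [-0.1, 0.1, 1.1]
opening: 0.0878
```

```bash
python3 - <<'E'
from h import *
plan([((.50,0,.24),-220),((.476,-.392,.16),-270),((.476,-.392,.093),-270)])
E
```

```text
from [0.4526 0.316  0.241 ] [ 1.8000e+02 -2.0000e-02 -1.6009e+02] j6 -35.3 F [-0.1  0.1  1.1] M [ 0.11 -0.06 -0.02] op 0.0878 t 1.3
wp 0 [0.5  0.   0.24] yaw -220
    ([0.14, -0.696, 0.002, -0.0, -0.0, 0.333], np.float64(2.3))
    ([-0.106, -0.702, 0.002, 0.0, -0.0, 0.333], np.float64(2.3))
    ([-0.34, -0.624, 0.002, 0.0, -0.0, 0.333], np.float64(2.3))
wp 1 [ 0.476 -0.392  0.16 ] yaw -270
    ([-0.519, -0.702, 0.178, -0.0, -0.0, 0.278], np.float64(2.7))
    ([-0.698, -0.523, 0.178, 0.0, -0.0, 0.278], np.float64(2.7))
    ([-0.819, -0.301, 0.178, 0.0, -0.0, 0.278], np.float64(2.7))
wp 2 [ 0.476 -0.392  0.093] yaw -270
    ([0.0, -0.0, 0.447, 0.0, 0.0, 0.0], np.float64(1.3))
```

>>> drive_tool --pt "0.14 -0.696 0 0 0 0.333" --pt "0.14 -0.696 0 0 0 0.333" --pt "0.14 -0.696 0 0 0 0.333" --pt "0.14 -0.696 0 0 0 0.333"

```text
clock: 1.7
tool_pos: [0.4684, 0.2109, 0.2409]
orientation: [180.0, -0.0, 179.9]
force: [0.7, -0.3, 0.5]
opening: 0.0875
```

>>> drive_tool --pt "-0.106 -0.702 0 0 0 0.333" --pt "-0.106 -0.702 0 0 0 0.333" --pt "-0.106 -0.702 0 0 0 0.333" --pt "-0.106 -0.702 0 0 0 0.333"

```text
clock: 2.1
tool_pos: [0.4845, 0.1061, 0.2407]
orientation: [180.0, -0.0, 160.0]
force: [0.2, 0.2, 0.3]
opening: 0.0877
```

>>> drive_tool --pt "-0.34 -0.624 0 0 0 0.333" --pt "-0.34 -0.624 0 0 0 0.333" --pt "-0.34 -0.624 0 0 0 0.333" --pt "-0.34 -0.624 0 0 0 0.333"

```text
clock: 2.5
tool_pos: [0.501, 0.0013, 0.2403]
orientation: [-180.0, -0.1, 140.1]
force: [-0.2, 0.0, -0.4]
opening: 0.0875
```

>>> drive_tool --pt "-0.519 -0.702 0.178 0 0 0.278" --pt "-0.519 -0.702 0.178 0 0 0.278" --pt "-0.519 -0.702 0.178 0 0 0.278" --pt "-0.519 -0.702 0.178 0 0 0.278"

```text
clock: 2.9
tool_pos: [0.4931, -0.1299, 0.2122]
orientation: [-179.9, -0.1, 123.6]
force: [0.9, 0.4, -0.5]
opening: 0.0875
```

>>> drive_tool --pt "-0.698 -0.523 0.178 0 0 0.278" --pt "-0.698 -0.523 0.178 0 0 0.278" --pt "-0.698 -0.523 0.178 0 0 0.278" --pt "-0.698 -0.523 0.178 0 0 0.278"

```text
clock: 3.3
tool_pos: [0.4862, -0.2611, 0.1839]
orientation: [-179.7, -0.1, 107.1]
force: [0.2, -0.6, -0.7]
opening: 0.0876
```

>>> drive_tool --pt "-0.819 -0.301 0.178 0 0 0.278" --pt "-0.819 -0.301 0.178 0 0 0.278" --pt "-0.819 -0.301 0.178 0 0 0.278" --pt "-0.819 -0.301 0.178 0 0 0.278"

```text
clock: 3.7
tool_pos: [0.4801, -0.3926, 0.1552]
orientation: [-179.6, -0.1, 90.6]
force: [-0.1, 0.5, 0.1]
opening: 0.0876
```

```bash
python3 - <<'E'
from h import *
plan([((.476,-.392,.093),-270)]); st()
snap("scene","s1.png",(80,80,240,220),5)
E
```

```text
from [ 0.4801 -0.3926  0.1552] [-1.7955e+02 -7.0000e-02  9.0580e+01] j6 -68.3 F [-0.1  0.5  0.1] M [ 0.14 -0.19  0.  ] op 0.0876 t 3.7
wp 0 [ 0.476 -0.392  0.093] yaw -270
    ([0.004, -0.024, 0.415, -0.007, -0.001, 0.01], np.float64(1.2))
{'clock': 3.7, 'joint_pos': [-21.1902, 17.7003, -10.2424, 0.1097, -62.4983, -68.2837], 'tool_pos': [0.4801, -0.3926, 0.1552], 'orientation': [-179.5545, -0.0731, 90.5769], 'force': [-0.1222, 0.4708, 0.0888], 'moment': [0.1369, -0.1862, 0.0035], 'opening': 0.0876}
```

View pics/s1.png

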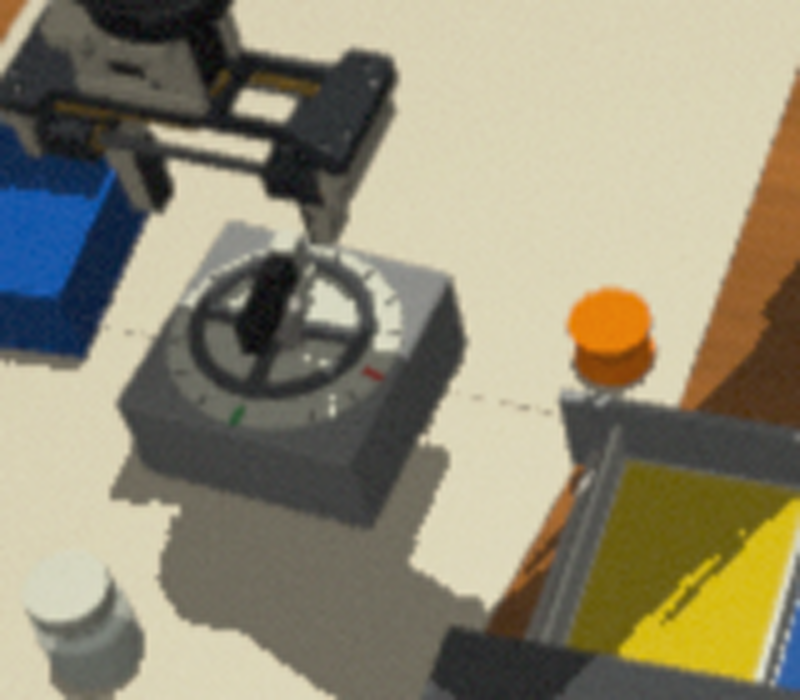

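The fingers straddle the bar (bar at about (265,300)). I'll lower and grip.

>>> drive_tool --pt "0.004 -0.027 0.2 -0.007 0 0.01" --pt "0.004 -0.027 0.415 -0.007 0 0.01" --pt "0.004 -0.027 0.415 -0.007 0 0.01" --pt "0.004 -0.027 0.415 -0.007 0 0.01"

```text
clock: 4.15
tool_pos: [0.4771, -0.3892, 0.0944]
orientation: [-180.0, -0.1, 90.2]
force: [0.6, 0.4, 0.6]
opening: 0.0878
```

>>> drive_tool --pt "0 0 0 0 0 0" --pt "0 0 0 0 0 0" --pt "0 0 0 0 0 0" --pt "0 0 0 0 0 0" --pt "0 0 0 0 0 0" --pt "0 0 0 0 0 0" --pt "0 0 0 0 0 0" --pt "0 0 0 0 0 0" --fingers -1

```text
clock: 4.95
tool_pos: [0.477, -0.3892, 0.0944]
orientation: [-180.0, -0.1, 90.2]
force: [-0.2, -0.2, -0.7]
opening: 0.0292
```

```bash
python3 - <<'E'
from h import *
st(); plan([((.4765,-.392,.093),-270+118)])
E
```

```text
{'clock': 4.95, 'joint_pos': [-21.0951, 20.2213, -15.2396, -0.0604, -54.5792, -68.6625], 'tool_pos': [0.477, -0.3892, 0.0944], 'orientation': [-179.9805, -0.0605, 90.2074], 'force': [-0.2318, -0.1995, -0.6538], 'moment': [0.01, -0.2049, 0.0005], 'opening': 0.0292}
from [ 0.477  -0.3892  0.0944] [-1.7998e+02 -6.0000e-02  9.0210e+01] j6 -68.7 F [-0.2 -0.2 -0.7] M [ 0.01 -0.2   0.  ] op 0.0292 t 4.95
wp 0 [ 0.476 -0.392  0.093] yaw -152
    ([-0.004, -0.001, 0.002, -0.001, -0.001, 0.807], np.float64(5.6))
    ([-0.003, 0.002, 0.002, 0.0, -0.0, 0.807], np.float64(5.6))
    ([-0.0, 0.004, 0.002, -0.0, -0.0, 0.807], np.float64(5.6))
    ([0.003, 0.003, 0.002, 0.0, -0.0, 0.807], np.float64(5.6))
    ([0.004, -0.0, 0.002, 0.0, -0.0, 0.807], np.float64(5.6))
```

>>> drive_tool --pt "-0.018 0 0.005 0 0 0" --pt "-0.018 0 0.005 0 0 0" --pt "-0.018 0 0.005 0 0 0" --pt "-0.018 0 0.005 0 0 0" --pt "-0.018 0 0.005 0 0 0"

```text
clock: 5.45
tool_pos: [0.4771, -0.3935, 0.0935]
orientation: [-180.0, 0.0, 90.2]
force: [-0.4, -8.0, -2.9]
opening: 0.0136
```

```bash
python3 - <<'E'
from h import *
st()
E
```

```text
{'clock': 5.45, 'joint_pos': [-21.4203, 20.459, -15.0441, 0.0562, -54.4936, -68.4096], 'tool_pos': [0.4771, -0.3935, 0.0935], 'orientation': [-179.9863, 0.0438, 90.2028], 'force': [-0.3962, -8.0016, -2.94], 'moment': [-2.8887, -0.0952, 0.0837], 'opening': 0.0136}
```

>>> drive_tool --pt "-0.005 0 0 0 0 -0.12" --pt "-0.005 0 0 0 0 -0.25" --pt "-0.005 0 0 0 0 -0.38" --pt "-0.005 0 0 0 0 -0.5" --pt "-0.005 0 0 0 0 -0.63" --pt "-0.005 0 0 0 0 -0.75" --pt "-0.005 0 0 0 0 -0.75"

```text
clock: 6.15
tool_pos: [0.4772, -0.3941, 0.0935]
orientation: [-180.0, 0.0, 135.3]
force: [0.4, 1.6, 1.7]
opening: 0.0132
```

```bash
python3 - <<'E'
from h import *
st(); snap("top","w1.png",(335,180,435,275),7)
E
```

```text
{'clock': 6.15, 'joint_pos': [-21.4799, 20.5031, -14.9708, 0.0335, -54.5255, -23.2332], 'tool_pos': [0.4772, -0.3941, 0.0935], 'orientation': [-179.9751, 0.0113, 135.3064], 'force': [0.3947, 1.5699, 1.7157], 'moment': [0.9495, -0.319, 0.0739], 'opening': 0.0132}
```

View pics/w1.png

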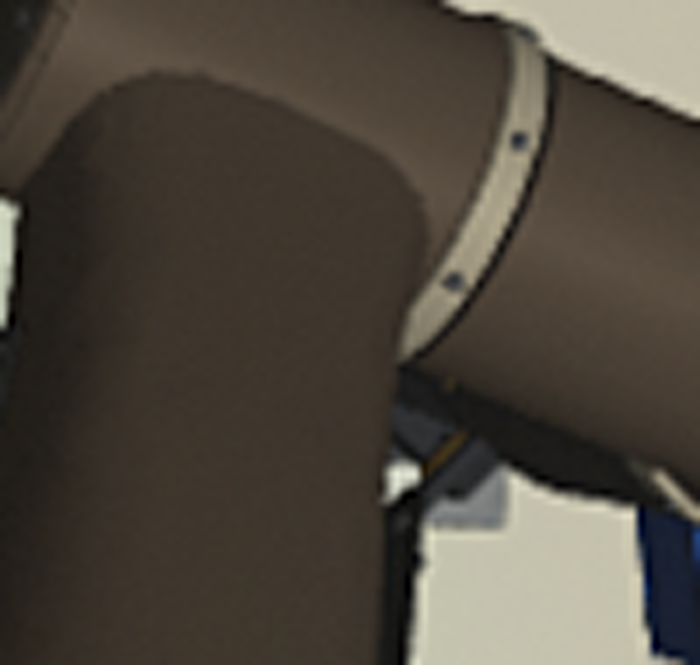

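The top view is blocked by the arm, but forces are small. I'll continue turning.

>>> drive_tool --pt "0 0 0 0 0 -0.13" --pt "0 0 0 0 0 -0.26" --pt "0 0 0 0 0 -0.4" --pt "0 0 0 0 0 -0.53" --pt "0 0 0 0 0 -0.66" --pt "0 0 0 0 0 -0.8" --pt "0 0 0 0 0 -0.93" --pt "0 0 0 0 0 -0.93"

```text
clock: 7.0
tool_pos: [0.4777, -0.3943, 0.0935]
orientation: [-179.9, 0.0, -169.2]
force: [1.6, 0.0, -1.1]
opening: 0.0137
```

>>> drive_tool --pt "0 0 0 0 0 -0.13" --pt "0 0 0 0 0 -0.26" --pt "0 0 0 0 0 -0.4" --pt "0 0 0 0 0 -0.53" --pt "0 0 0 0 0 -0.66" --pt "0 0 0 0 0 -0.8" --pt "0 0 0 0 0 -0.93" --pt "0 0 0 0 0 -0.93"

```text
clock: 7.8
tool_pos: [0.4781, -0.394, 0.0935]
orientation: [-179.9, -0.0, -113.6]
force: [2.8, 3.5, 0.4]
opening: 0.0133
```

```bash
python3 - <<'E'
from h import *
st(); snap("scene","s2.png",(80,80,240,220),5)
E
```

```text
{'clock': 7.8, 'joint_pos': [-21.4512, 20.5197, -14.9349, 0.0041, -54.4717, 87.8242], 'tool_pos': [0.4781, -0.394, 0.0935], 'orientation': [-179.9263, -0.0005, -113.6246], 'force': [2.7814, 3.4988, 0.3533], 'moment': [1.1168, -0.9303, 0.0808], 'opening': 0.0133}
```

View pics/s2.png

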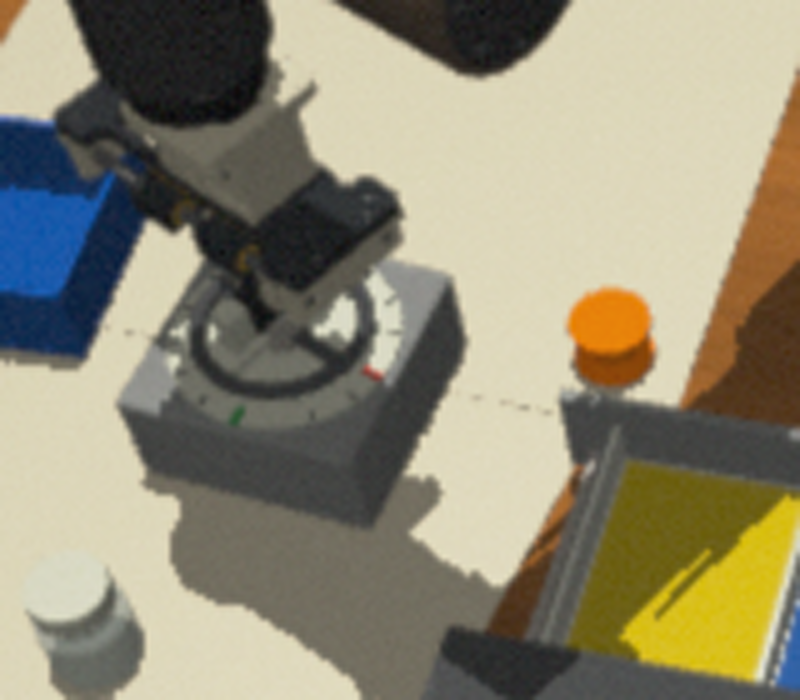

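>>> drive_tool --pt "0 0 0 0 0 -0.1" --pt "0 0 0 0 0 -0.2" --pt "0 0 0 0 0 -0.28" --pt "0 0 0 0 0 -0.28"

```text
clock: 8.25
tool_pos: [0.4781, -0.3938, 0.0935]
orientation: [-179.9, -0.0, -97.3]
force: [1.8, 4.4, 1.1]
opening: 0.0136
```

>>> drive_tool --pt "0 0 0 0 0 -0.04" --pt "0 0 0 0 0 -0.08" --pt "0 0 0 0 0 -0.1" --pt "0 0 0 0 0 -0.1"

```text
clock: 8.65
tool_pos: [0.4782, -0.3937, 0.0935]
orientation: [-179.9, -0.0, -91.6]
force: [2.1, 3.8, 1.5]
opening: 0.0139
```

```bash
python3 - <<'E'
from h import *
st()
E
```

```text
{'clock': 8.65, 'joint_pos': [-21.4425, 20.5121, -14.934, -0.0187, -54.4727, 109.8656], 'tool_pos': [0.4782, -0.3937, 0.0935], 'orientation': [-179.9184, -0.0133, -91.5877], 'force': [2.0688, 3.7554, 1.5274], 'moment': [0.9045, -0.6332, -0.4698], 'opening': 0.0139}
```

The moment has jumped to -0.47 N·m, so the wheel is at the stop. I'll open, lift and look.

>>> drive_tool --pt "0 0 0 0 0 0" --pt "0 0 0 0 0 0" --pt "0 0 0 0 0 0" --pt "0 0 0 0 0 0" --pt "0 0 0 0 0 0" --pt "0 0 0 0 0 0" --fingers 0.2

```text
clock: 9.25
tool_pos: [0.4781, -0.3938, 0.0935]
orientation: [-179.9, -0.0, -91.6]
force: [-0.3, -0.1, -0.5]
opening: 0.0511
```

>>> drive_tool --pt "0 0 -0.3 0 0 0" --pt "0 0 -0.6 0 0 0" --pt "0 0 -0.9 0 0 0" --pt "0 0 -0.9 0 0 0" --fingers 1

```text
clock: 9.65
tool_pos: [0.4808, -0.3959, 0.2361]
orientation: [-179.4, -0.4, -91.6]
force: [-0.3, 0.5, -0.7]
opening: 0.0791
```

```bash
python3 - <<'E'
from h import *
o=st(); snap("scene","s3.png",(80,80,240,220),5)
print("j1",o["joint_pos"][0])
E
```

```text
{'clock': 9.65, 'joint_pos': [-21.4516, 14.1632, -4.2706, 0.1334, -70.8363, 109.8504], 'tool_pos': [0.4808, -0.3959, 0.2361], 'orientation': [-179.3565, -0.3668, -91.5603], 'force': [-0.2635, 0.4561, -0.7386], 'moment': [-0.0755, -0.0349, -0.0112], 'opening': 0.0791}
j1 -21.45161821077971
```

View pics/s3.png

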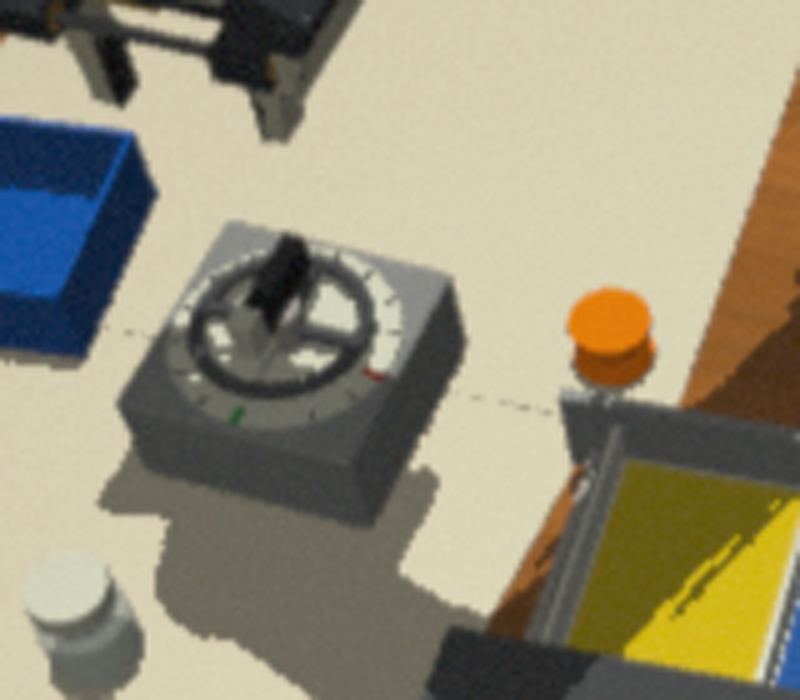

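```bash
python3 - <<'E'
from h import *
s=cal("top")
print("cup rim",ray(s,248.5/1.5,230/1.5,.095),ray(s,228/1.5,230/1.5,.095),ray(s,271/1.5,230/1.5,.095))
print("meter corner",ray(s,110+138/7,170+70/7,.036),ray(s,110,170+112/7,.036),"knob",ray(s,110+400/7,170+578/7,.018))
plan([((.5,-.2,.24),-95),((.49,.0,.2),-93),((.455,.228,.12),-90),((.455,.228,.008),-90)])
E
```

```text
cup rim [0.6806602  0.26033811 0.095     ] [0.67945021 0.30023527 0.095     ] [0.68199051 0.21647373 0.095     ]
meter corner [0.60437467 0.37938354 0.036     ] [0.58421467 0.43836312 0.036     ] knob [0.38494139 0.25922709 0.018     ]
from [ 0.4796 -0.3948  0.2325] [-179.56   -0.19  -91.59] j6 109.8 F [-0.8  0.6 -0.6] M [-0.    0.02  0.05] op 0.0829 t 9.7
wp 0 [ 0.5  -0.2   0.24] yaw -95
    ([-0.651, -0.05, -0.027, -0.007, -0.003, 0.028], np.float64(2.0))
    ([-0.652, -0.031, -0.025, 0.0, -0.0, 0.028], np.float64(2.0))
wp 1 [0.49 0.   0.2 ] yaw -93
    ([-0.661, 0.091, 0.133, -0.0, 0.0, -0.017], np.float64(2.0))
    ([-0.663, 0.08, 0.133, -0.0, 0.0, -0.017], np.float64(2.0))
wp 2 [0.455 0.228 0.12 ] yaw -90
    ([-0.753, 0.156, 0.267, -0.0, 0.0, -0.025], np.float64(2.4))
    ([-0.757, 0.137, 0.267, 0.0, 0.0, -0.025], np.float64(2.4))
wp 3 [0.455 0.228 0.008] yaw -90
    ([0.0, -0.0, 0.747, 0.0, 0.0, 0.0], np.float64(2.2))
```

>>> drive_tool --pt "-0.95 -0.08 0 0 0 0" --pt "-0.95 -0.08 0 0 0 0" --pt "-0.95 -0.08 0 0 0 0" --pt "-0.95 -0.08 0 0 0 0"

```text
clock: 10.1
tool_pos: [0.4955, -0.2487, 0.2316]
orientation: [-179.6, -0.1, -91.4]
force: [0.6, -0.3, 0.9]
opening: 0.0878
```

>>> drive_tool --pt "-0.95 0 0.1 0 0 0" --pt "-0.95 0 0.1 0 0 0" --pt "-0.95 0 0.1 0 0 0" --pt "-0.95 0 0.1 0 0 0"

```text
clock: 10.5
tool_pos: [0.4984, -0.1023, 0.2148]
orientation: [-179.7, -0.1, -91.1]
force: [-0.4, -0.2, 0.7]
opening: 0.0874
```

>>> drive_tool --pt "-0.95 0.1 0.2 0 0 -0.02" --pt "-0.95 0.1 0.2 0 0 -0.02" --pt "-0.95 0.1 0.2 0 0 -0.02" --pt "-0.95 0.1 0.2 0 0 -0.02"

```text
clock: 10.9
tool_pos: [0.4852, 0.0438, 0.1825]
orientation: [-179.8, -0.1, -89.7]
force: [0.1, -0.6, -0.5]
opening: 0.0874
```

```bash
python3 - <<'E'
from h import *
st()
s=snap("top","top1.png",None,1.5)
plan([((.455,.228,.12),-90),((.455,.228,.008),-90)])
E
```

```text
{'clock': 10.9, 'joint_pos': [28.5235, 3.5085, -24.4821, 0.2247, -61.9118, 61.6787], 'tool_pos': [0.4852, 0.0438, 0.1825], 'orientation': [-179.8201, -0.1285, -89.6924], 'force': [0.1144, -0.5721, -0.4775], 'moment': [-0.0673, -0.0055, -0.0029], 'opening': 0.0874}
from [0.4856 0.0422 0.1831] [-1.798e+02 -1.500e-01 -8.970e+01] j6 61.8 F [-0.3 -0.3  0.1] M [-0.09  0.01  0.03] op 0.0876 t 10.95
wp 0 [0.455 0.228 0.12 ] yaw -90
    ([-0.621, 0.099, 0.208, -0.003, -0.003, 0.003], np.float64(2.0))
    ([-0.62, 0.1, 0.21, 0.0, -0.0, 0.002], np.float64(2.0))
wp 1 [0.455 0.228 0.008] yaw -90
    ([0.0, -0.0, 0.747, 0.0, 0.0, 0.0], np.float64(2.2))
```

View pics/top1.png

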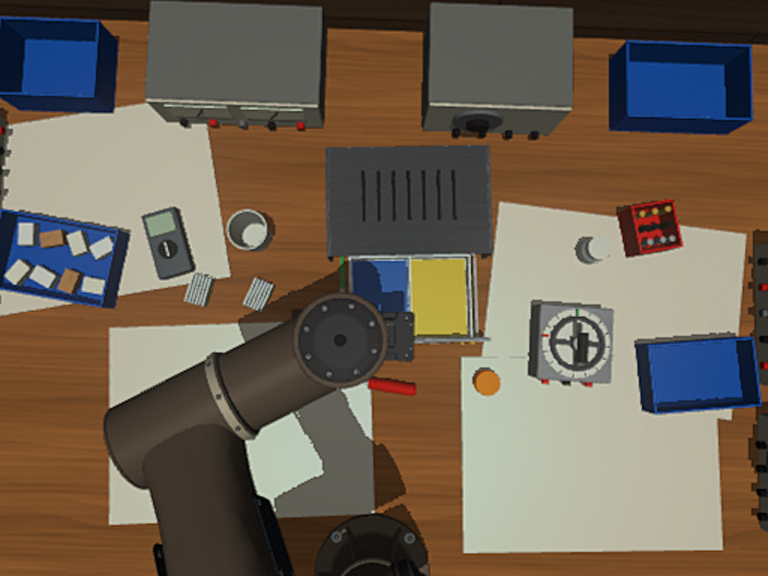

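```bash
python3 - <<'E'
from h import *
s=cal("top"); im=cv2.cvtColor(s["pixels"],cv2.COLOR_RGB2BGR)
cv2.imwrite("pics/w2.png",cv2.resize(im[190:265,345:425],None,fx=8,fy=8,interpolation=cv2.INTER_CUBIC))
E
```

```text
(no output)
```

View pics/w2.png

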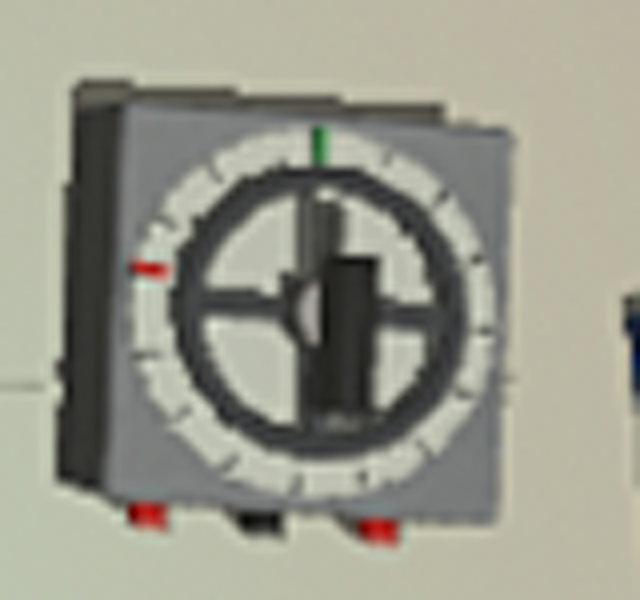

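White end now points up at the green mark, and the moment showed the stop. On to the capacitor.

>>> drive_tool --pt "-0.62 0.1 0.2 0 0 0" --pt "-0.62 0.1 0.2 0 0 0" --pt "-0.62 0.1 0.2 0 0 0" --pt "-0.62 0.1 0.2 0 0 0"

```text
clock: 11.35
tool_pos: [0.47, 0.1346, 0.1521]
orientation: [-179.9, -0.2, -89.6]
force: [-0.9, -0.3, 0.6]
opening: 0.0877
```

>>> drive_tool --pt "-0.62 0.1 0.1 0 0 0" --pt "-0.62 0.1 0.1 0 0 0" --pt "-0.62 0.1 0.1 0 0 0" --pt "-0.62 0.1 0.1 0 0 0"

```text
clock: 11.75
tool_pos: [0.4548, 0.2266, 0.1366]
orientation: [-179.9, -0.3, -89.6]
force: [-0.2, -0.5, 0.1]
opening: 0.0874
```

```bash
python3 - <<'E'
from h import *
plan([((.455,.228,.009),-90)])
s=snap("scene","s4.png",(300,120,420,220),6)
E
```

```text
from [0.4548 0.2266 0.1366] [-179.9    -0.26  -89.64] j6 41.3 F [-0.2 -0.5  0.1] M [-0.06 -0.01 -0.  ] op 0.0874 t 11.75
wp 0 [0.455 0.228 0.009] yaw -90
    ([-0.013, 0.0, 0.851, -0.002, -0.004, 0.006], np.float64(2.6))
```

View pics/s4.png

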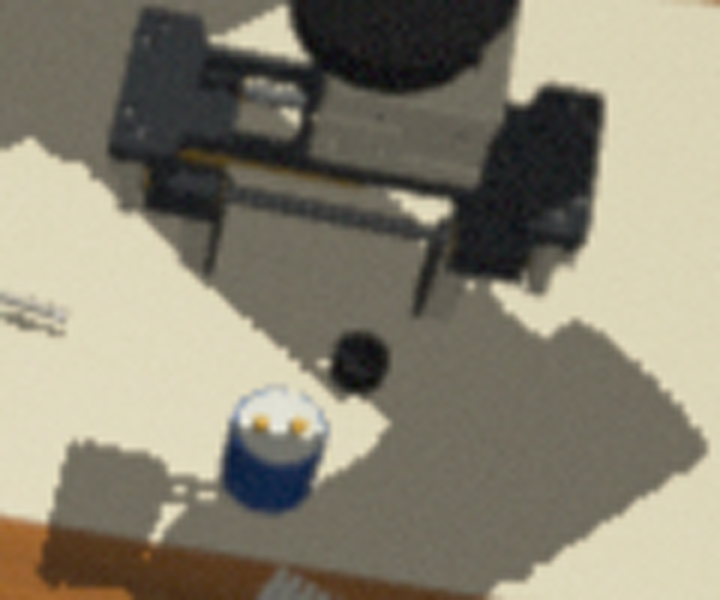

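>>> drive_tool --pt "-0.013 0 0.3 0 0 0" --pt "-0.013 0 0.6 0 0 0" --pt "-0.013 0 0.85 0 0 0" --pt "-0.013 0 0.85 0 0 0" --pt "-0.013 0 0.85 0 0 0"

```text
clock: 12.3
tool_pos: [0.4558, 0.2264, 0.01]
orientation: [-179.9, -0.3, -89.8]
force: [0.3, 0.1, 0.8]
opening: 0.0878
```

>>> drive_tool --pt "0 0 0 0 0 0" --pt "0 0 0 0 0 0" --pt "0 0 0 0 0 0" --pt "0 0 0 0 0 0" --pt "0 0 0 0 0 0" --pt "0 0 0 0 0 0" --pt "0 0 0 0 0 0" --pt "0 0 0 0 0 0" --fingers -1

```text
clock: 13.1
tool_pos: [0.4561, 0.2269, 0.0104]
orientation: [-179.9, -0.3, -89.7]
force: [-1.3, 2.0, 5.7]
opening: 0.0452
```

```bash
python3 - <<'E'
from h import *
st()
E
```

```text
{'clock': 13.1, 'joint_pos': [48.7984, 17.6362, -33.8723, 0.4443, -38.6068, 41.1194], 'tool_pos': [0.4561, 0.2269, 0.0104], 'orientation': [-179.8681, -0.2694, -89.735], 'force': [-1.2856, 2.0345, 5.722], 'moment': [0.7316, 0.4565, 0.0173], 'opening': 0.0452}
```

>>> drive_tool --pt "0 0 -0.3 0 0 0" --pt "0 0 -0.6 0 0 0" --pt "0 0 -0.8 0 0 0" --pt "0 0 -0.8 0 0 0"

```text
clock: 13.5
tool_pos: [0.4577, 0.229, 0.1344]
orientation: [-179.6, -0.0, -89.7]
force: [0.6, 0.3, -2.8]
opening: 0.0451
```

```bash
python3 - <<'E'
from h import *
plan([((.56,-.001,.13),-87.4),((.56,-.001,.041),-87.4)])
E
```

```text
from [0.4577 0.229  0.1344] [-1.7957e+02 -1.0000e-02 -8.9710e+01] j6 41.2 F [ 0.6  0.3 -2.8] M [ 0.03 -0.06  0.02] op 0.0451 t 13.5
wp 0 [ 0.56  -0.001  0.13 ] yaw -87.4
    ([0.768, -0.337, 0.017, -0.007, -0.0, -0.019], np.float64(2.5))
    ([0.775, -0.322, 0.015, 0.0, 0.0, -0.019], np.float64(2.5))
wp 1 [ 0.56  -0.001  0.041] yaw -87.4
    ([0.0, -0.0, 0.593, 0.0, 0.0, 0.0], np.float64(1.8))
```

>>> drive_tool --pt "0.768 -0.337 0 -0.007 0 -0.019" --pt "0.768 -0.337 0 -0.007 0 -0.019" --pt "0.768 -0.337 0 -0.007 0 -0.019" --pt "0.768 -0.337 0 -0.007 0 -0.019"

```text
clock: 13.9
tool_pos: [0.5086, 0.111, 0.1334]
orientation: [179.9, -0.1, -88.8]
force: [-0.7, 0.5, -2.1]
opening: 0.0451
```

>>> drive_tool --pt "0.775 -0.322 0 0 0 -0.019" --pt "0.775 -0.322 0 0 0 -0.019" --pt "0.775 -0.322 0 0 0 -0.019" --pt "0.775 -0.322 0 0 0 -0.019" --pt "0.775 -0.322 0 0 0 -0.019"

```text
clock: 14.4
tool_pos: [0.5585, -0.0047, 0.1321]
orientation: [179.7, -0.1, -87.7]
force: [-0.4, 1.0, -1.8]
opening: 0.0453
```

```bash
python3 - <<'E'
from h import *
plan([((.56,-.001,.042),-87.4)])
snap("scene","s5.png",(180,80,320,230),5)
E
```

```text
from [ 0.5585 -0.0047  0.1321] [ 1.7972e+02 -1.1000e-01 -8.7730e+01] j6 72.6 F [-0.4  1.  -1.8] M [ 0.02 -0.01  0.03] op 0.0453 t 14.4
wp 0 [ 0.56  -0.001  0.042] yaw -87.4
    ([-0.025, -0.014, 0.6, 0.005, -0.002, -0.006], np.float64(1.8))
```

View pics/s5.png

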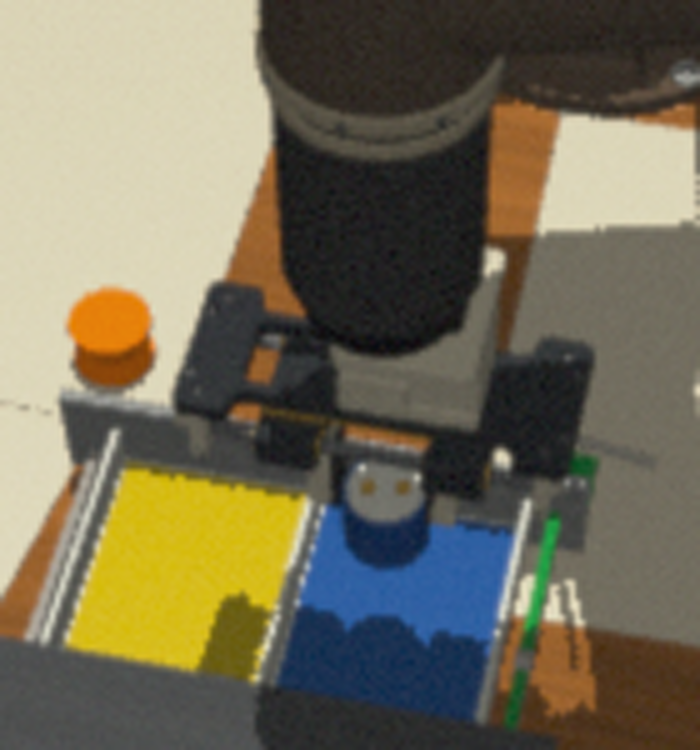

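>>> drive_tool --pt "-0.025 -0.014 0.2 0 0 0" --pt "-0.025 -0.014 0.4 0 0 0" --pt "-0.025 -0.014 0.55 0 0 0" --pt "-0.025 -0.014 0.61 0 0 0" --pt "-0.025 -0.014 0.61 0 0 0"

```text
clock: 14.95
tool_pos: [0.5602, 0.0008, 0.0409]
orientation: [179.7, -0.1, -87.5]
force: [0.1, 0.0, -0.1]
opening: 0.0452
```

```bash
python3 - <<'E'
from h import *
plan([((.56,-.001,.041),-87.4)])
E
```

```text
from [0.5602 0.0008 0.0409] [ 1.7974e+02 -1.4000e-01 -8.7530e+01] j6 72.3 F [ 0.1  0.  -0.1] M [-0.07 -0.02 -0.03] op 0.0452 t 14.95
wp 0 [ 0.56  -0.001  0.041] yaw -87.4
    ([0.012, 0.002, -0.001, 0.004, -0.002, -0.002], np.float64(0.0))
```

Force is about zero, so it's touching and supported. I'll release and lift.

>>> drive_tool --pt "0 0 0.003 0 0 0" --pt "0 0 0.003 0 0 0" --pt "0 0 0.003 0 0 0" --pt "0 0 0.003 0 0 0" --fingers 0.25

```text
clock: 15.35
tool_pos: [0.5603, 0.0009, 0.0408]
orientation: [179.8, -0.1, -87.5]
force: [0.4, 0.3, -0.4]
opening: 0.0547
```

>>> drive_tool --pt "0 0 -0.15 0 0 0" --pt "0 0 -0.4 0 0 0" --pt "0 0 -0.7 0 0 0" --pt "0 0 -0.7 0 0 0"

```text
clock: 15.75
tool_pos: [0.5647, 0.0017, 0.1524]
orientation: [-179.6, -0.0, -87.5]
force: [0.4, 0.8, -0.4]
opening: 0.055
```

```bash
python3 - <<'E'
from h import *
snap("scene","s6.png",(180,80,320,230),5)
A=np.array([.5593,.249]);
plan([((.5,.14,.15),-100),((A[0],A[1],.12),-112.4)])
E
```

```text
from [0.5629 0.0016 0.1494] [-1.7983e+02 -3.0000e-02 -8.7520e+01] j6 72.3 F [-0.4 -0.5 -1. ] M [-0.02  0.03  0.02] op 0.0548 t 15.8
wp 0 [0.5  0.14 0.15] yaw -100
    ([-0.94, 0.379, -0.006, -0.003, -0.0, 0.208], np.float64(3.0))
wp 1 [0.559 0.249 0.12 ] yaw -112.4
    ([-0.784, -0.263, 0.2, 0.0, -0.0, 0.207], np.float64(2.6))
```

View pics/s6.png

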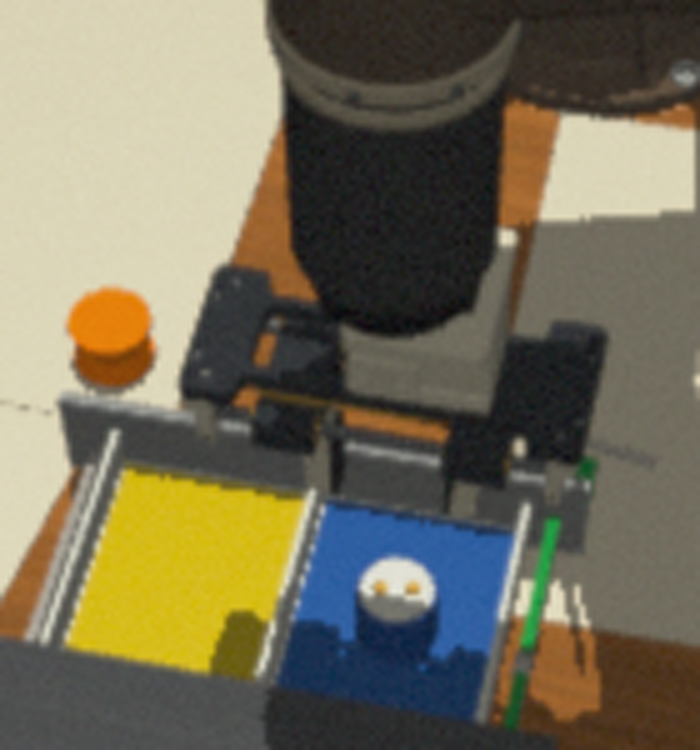

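The capacitor stands upright mid-bay (395,600). Moving to module B.

>>> drive_tool --pt "-0.94 0.379 0 0 0 0.208" --pt "-0.94 0.379 0 0 0 0.208" --pt "-0.94 0.379 0 0 0 0.208" --pt "-0.94 0.379 0 0 0 0.208" --fingers 0.6

```text
clock: 16.2
tool_pos: [0.4982, 0.1433, 0.1488]
orientation: [-179.8, 0.0, -99.8]
force: [0.2, -0.2, 1.0]
opening: 0.0697
```

>>> drive_tool --pt "-0.784 -0.263 0.2 0 0 0.207" --pt "-0.784 -0.263 0.2 0 0 0.207" --pt "-0.784 -0.263 0.2 0 0 0.207" --pt "-0.784 -0.263 0.2 0 0 0.207"

```text
clock: 16.6
tool_pos: [0.5577, 0.2546, 0.116]
orientation: [-179.9, -0.1, -112.1]
force: [-0.7, -0.5, -0.7]
opening: 0.0703
```

```bash
python3 - <<'E'
from h import *
plan([((.5593,.249,.009),-112.4)])
s=snap("scene","s7.png",(300,150,420,250),6)
print(proj(s,(.5593,.249,.032)),proj(s,(.5656,.3706,.032)))
E
```

```text
from [0.5577 0.2546 0.116 ] [-1.7994e+02 -1.0000e-01 -1.1213e+02] j6 25.0 F [-0.7 -0.5 -0.7] M [-0.13  0.11 -0.04] op 0.0703 t 16.6
wp 0 [0.559 0.249 0.009] yaw -112.4
    ([0.03, -0.024, 0.713, -0.001, -0.002, 0.004], np.float64(2.1))
(np.float64(347.13178889976547), np.float64(224.95106818385295)) (np.float64(391.7662489404561), np.float64(237.0336516048293))
```

View pics/s7.png

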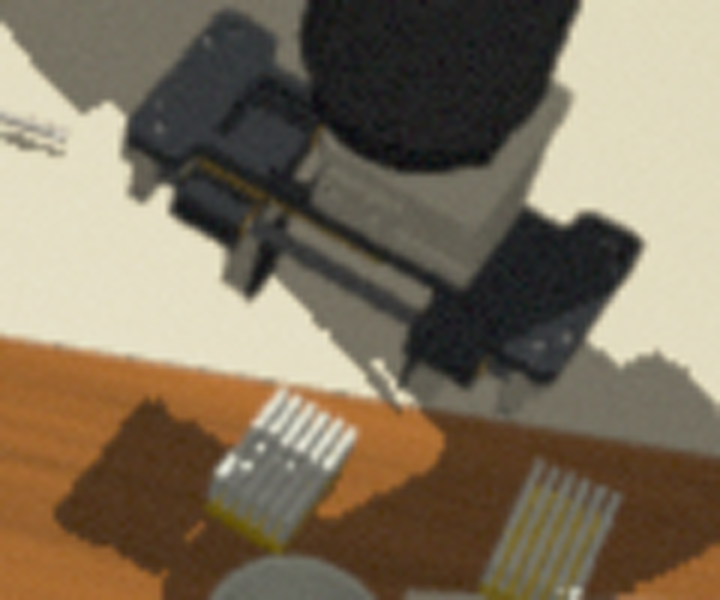

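>>> drive_tool --pt "0.03 -0.02 0.3 0 0 0" --pt "0.03 -0.02 0.55 0 0 0" --pt "0.03 -0.02 0.72 0 0 0" --pt "0.03 -0.02 0.72 0 0 0"

```text
clock: 17.05
tool_pos: [0.5551, 0.2445, 0.0047]
orientation: [179.8, -0.5, -112.2]
force: [-0.3, -1.0, -0.6]
opening: 0.0702
```

>>> drive_tool --pt "0 0 0 0 0 0" --pt "0 0 0 0 0 0" --pt "0 0 0 0 0 0" --pt "0 0 0 0 0 0" --pt "0 0 0 0 0 0" --pt "0 0 0 0 0 0" --pt "0 0 0 0 0 0" --fingers -1

```text
clock: 17.75
tool_pos: [0.5563, 0.2456, 0.0063]
orientation: [179.9, -0.3, -112.2]
force: [0.2, 1.7, 6.5]
opening: 0.0394
```

```bash
python3 - <<'E'
from h import *
st()
E
```

```text
{'clock': 17.75, 'joint_pos': [42.2486, 25.5353, -20.8709, 0.0943, -43.9229, 25.4716], 'tool_pos': [0.5563, 0.2456, 0.0063], 'orientation': [179.9171, -0.3252, -112.2114], 'force': [0.1904, 1.7271, 6.4747], 'moment': [0.6833, -0.0728, 0.0111], 'opening': 0.0394}
```

>>> drive_tool --pt "0 0 -0.3 0 0 0" --pt "0 0 -0.6 0 0 0" --pt "0 0 -0.9 0 0 0" --pt "0 0 -0.9 0 0 0"

```text
clock: 18.15
tool_pos: [0.5599, 0.2481, 0.1484]
orientation: [-179.7, 0.2, -112.1]
force: [0.3, 0.6, -2.1]
opening: 0.0391
```

```bash
python3 - <<'E'
from h import *
plan([((.53,.1,.14),-97),((.606,-.121,.13),-87.4),((.606,-.121,.0383),-87.4)])
E
```

```text
from [0.5599 0.2481 0.1484] [-1.7973e+02  1.7000e-01 -1.1215e+02] j6 25.5 F [ 0.3  0.6 -2.1] M [ 0.11 -0.11 -0.03] op 0.0391 t 18.15
wp 0 [0.53 0.1  0.14] yaw -97
    ([0.99, -0.187, 0.054, -0.005, 0.002, -0.252], np.float64(3.0))
wp 1 [ 0.606 -0.121  0.13 ] yaw -87.4
    ([0.7, -0.341, 0.033, 0.0, 0.0, -0.08], np.float64(2.3))
    ([0.726, -0.281, 0.033, -0.0, 0.0, -0.08], np.float64(2.3))
wp 2 [ 0.606 -0.121  0.038] yaw -87.4
    ([0.0, -0.0, 0.611, 0.0, 0.0, 0.0], np.float64(1.8))
```

>>> drive_tool --pt "0.99 -0.187 0.04 0 0 -0.252" --pt "0.99 -0.187 0.04 0 0 -0.252" --pt "0.99 -0.187 0.04 0 0 -0.252" --pt "0.99 -0.187 0.04 0 0 -0.252"

```text
clock: 18.55
tool_pos: [0.527, 0.0952, 0.1415]
orientation: [-179.8, 0.0, -97.2]
force: [1.2, 0.8, -1.6]
opening: 0.0391
```

>>> drive_tool --pt "0.7 -0.341 0 0 0 -0.08" --pt "0.7 -0.341 0 0 0 -0.08" --pt "0.7 -0.341 0 0 0 -0.08" --pt "0.7 -0.341 0 0 0 -0.08"

```text
clock: 18.95
tool_pos: [0.5642, -0.0179, 0.1407]
orientation: [-179.9, -0.0, -92.6]
force: [-0.3, 0.5, -2.1]
opening: 0.0395
```

>>> drive_tool --pt "0.726 -0.281 0 0 0 -0.08" --pt "0.726 -0.281 0 0 0 -0.08" --pt "0.726 -0.281 0 0 0 -0.08" --pt "0.726 -0.281 0 0 0 -0.08" --pt "0.726 -0.281 0 0 0 -0.08"

```text
clock: 19.45
tool_pos: [0.6007, -0.1285, 0.14]
orientation: [180.0, -0.0, -87.9]
force: [0.6, 1.2, -2.0]
opening: 0.0393
```

```bash
python3 - <<'E'
from h import *
plan([((.606,-.121,.0383),-87.4)])
snap("scene","s8.png",(180,80,320,230),5)
E
```

```text
from [ 0.6007 -0.1285  0.14  ] [ 1.7997e+02 -1.0000e-02 -8.7900e+01] j6 86.0 F [ 0.6  1.2 -2. ] M [0.05 0.07 0.01] op 0.0393 t 19.45
wp 0 [ 0.606 -0.121  0.038] yaw -87.4
    ([-0.049, -0.038, 0.678, 0.001, -0.0, -0.008], np.float64(2.0))
```

View pics/s8.png

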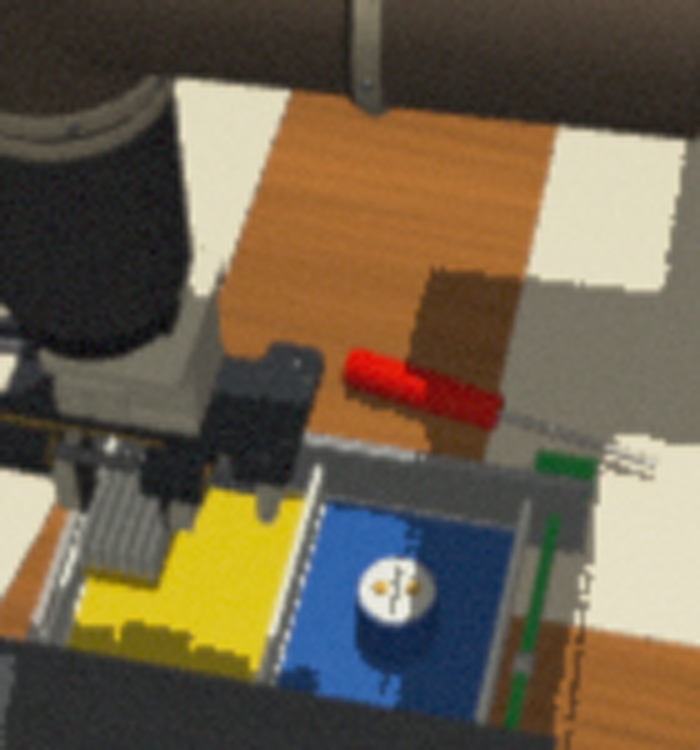

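>>> drive_tool --pt "-0.049 -0.038 0.2 0 0 -0.008" --pt "-0.049 -0.038 0.4 0 0 -0.008" --pt "-0.049 -0.038 0.6 0 0 -0.008" --pt "-0.049 -0.038 0.675 0 0 -0.008" --pt "-0.049 -0.038 0.675 0 0 -0.008"

```text
clock: 20.0
tool_pos: [0.6053, -0.1193, 0.0381]
orientation: [179.9, -0.0, -87.3]
force: [-0.5, -0.6, -0.7]
opening: 0.0391
```

```bash
python3 - <<'E'
from h import *
plan([((.606,-.121,.0373),-87.4)])
E
```

```text
from [ 0.6053 -0.1193  0.0381] [ 1.7985e+02 -2.0000e-02 -8.7280e+01] j6 85.7 F [-0.5 -0.6 -0.7] M [-0.05 -0.07 -0.02] op 0.0391 t 20.0
wp 0 [ 0.606 -0.121  0.037] yaw -87.4
    ([0.012, -0.004, 0.005, 0.002, -0.0, 0.002], np.float64(0.0))
```

>>> drive_tool --pt "0.01 0 0.004 0 0 0" --pt "0.01 0 0.004 0 0 0" --pt "0.01 0 0.004 0 0 0" --pt "0.01 0 0.004 0 0 0" --fingers 0.15

```text
clock: 20.4
tool_pos: [0.6059, -0.1209, 0.0384]
orientation: [179.9, -0.0, -87.3]
force: [-0.2, -0.4, 0.9]
opening: 0.0503
```

>>> drive_tool --pt "0 0 -0.15 0 0 0" --pt "0 0 -0.4 0 0 0" --pt "0 0 -0.7 0 0 0" --pt "0 0 -0.7 0 0 0"

```text
clock: 20.8
tool_pos: [0.6102, -0.1213, 0.1508]
orientation: [-179.4, -0.1, -87.2]
force: [0.3, 0.1, 0.7]
opening: 0.0505
```

```bash
python3 - <<'E'
from h import *
snap("scene","s9.png",None,1.5)
u=np.array([np.cos(np.radians(-15.6)),np.sin(np.radians(-15.6))]);A=np.array([.5656,.3706]);g=A-.009*u;print(g)
plan([((.53,.1,.15),-97),((g[0],g[1],.13),-105.6)])
E
```

```text
[0.55693154 0.37302028]
from [ 0.6084 -0.1209  0.1476] [-1.7962e+02 -3.0000e-02 -8.7270e+01] j6 85.9 F [-0.7 -0.2 -0.7] M [-0.    0.08  0.01] op 0.0501 t 20.85
wp 0 [0.53 0.1  0.15] yaw -97
    ([-0.748, 0.226, -0.01, -0.006, -0.0, 0.081], np.float64(2.3))
    ([-0.726, 0.289, -0.008, 0.0, -0.0, 0.081], np.float64(2.3))
wp 1 [0.557 0.373 0.13 ] yaw -105.6
    ([-0.914, 0.022, 0.067, 0.0, -0.0, 0.072], np.float64(2.8))
    ([-0.91, 0.09, 0.067, 0.0, -0.0, 0.072], np.float64(2.8))
```

View pics/s9.png

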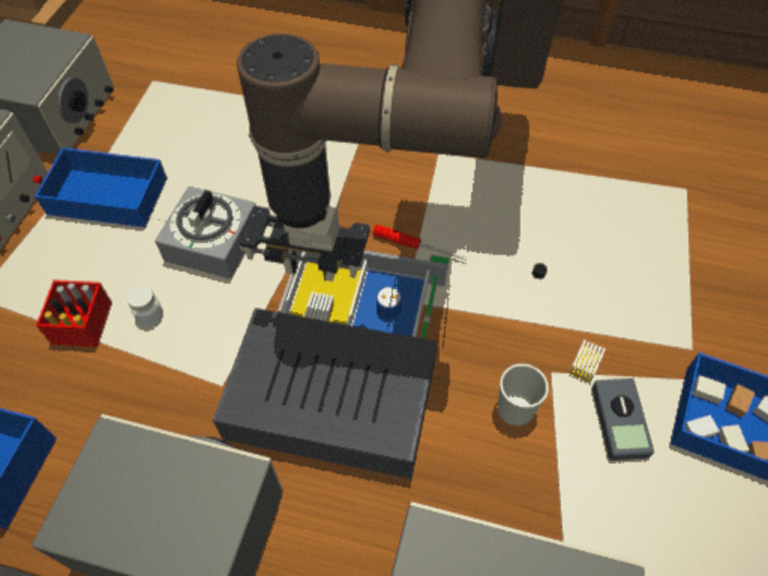

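Module B is down in the yellow bay, and module A is unmoved at (588,360). Going for A.

>>> drive_tool --pt "-0.748 0.226 0 0 0 0.081" --pt "-0.748 0.226 0 0 0 0.081" --pt "-0.748 0.226 0 0 0 0.081" --pt "-0.748 0.226 0 0 0 0.081"

```text
clock: 21.25
tool_pos: [0.5683, -0.0086, 0.1472]
orientation: [-179.6, 0.0, -92.0]
force: [0.4, 0.4, -0.5]
opening: 0.0504
```

>>> drive_tool --pt "-0.726 0.289 0 0 0 0.081" --pt "-0.726 0.289 0 0 0 0.081" --pt "-0.726 0.289 0 0 0 0.081" --pt "-0.726 0.289 0 0 0 0.081" --fingers 0.4

```text
clock: 21.65
tool_pos: [0.5282, 0.1032, 0.1466]
orientation: [-179.7, 0.1, -96.7]
force: [0.2, -0.4, 0.1]
opening: 0.0614
```

>>> drive_tool --pt "-0.914 0.022 0.03 0 0 0.072" --pt "-0.914 0.022 0.03 0 0 0.072" --pt "-0.914 0.022 0.03 0 0 0.072" --pt "-0.914 0.022 0.03 0 0 0.072"

```text
clock: 22.05
tool_pos: [0.5421, 0.2424, 0.141]
orientation: [-179.7, 0.0, -100.9]
force: [-0.9, -0.9, -0.0]
opening: 0.0613
```

>>> drive_tool --pt "-0.91 0.09 0.03 0 0 0.072" --pt "-0.91 0.09 0.03 0 0 0.072" --pt "-0.91 0.09 0.03 0 0 0.072" --pt "-0.91 0.09 0.03 0 0 0.072" --pt "-0.91 0.09 0.03 0 0 0.072"

```text
clock: 22.55
tool_pos: [0.555, 0.3782, 0.135]
orientation: [-179.7, -0.0, -105.2]
force: [-0.6, -1.7, -0.6]
opening: 0.0613
```

```bash
python3 - <<'E'
from h import *
plan([((.557,.373,.008),-105.6)])
s=snap("scene","s10.png",(330,170,450,270),6)
for p in((.5981,.3807,.032),(.5903,.3445,.032),(.5319,.3574,.032),(.5421,.3997,.032)):
    q=proj(s,p);print((q[0]-330)*6,(q[1]-170)*6)
E
```

```text
from [0.555  0.3782 0.135 ] [-1.7973e+02 -4.0000e-02 -1.0523e+02] j6 23.6 F [-0.6 -1.7 -0.6] M [-0.09  0.04 -0.01] op 0.0613 t 22.55
wp 0 [0.557 0.373 0.008] yaw -105.6
    ([0.029, -0.018, 0.847, -0.005, -0.001, 0.006], np.float64(2.5))
385.69369394917317 470.53060485907713
305.3831480386914 436.49772740804184
349.36437259797765 332.0992489925282
441.343752343402 372.16741609633976
```

View pics/s10.png

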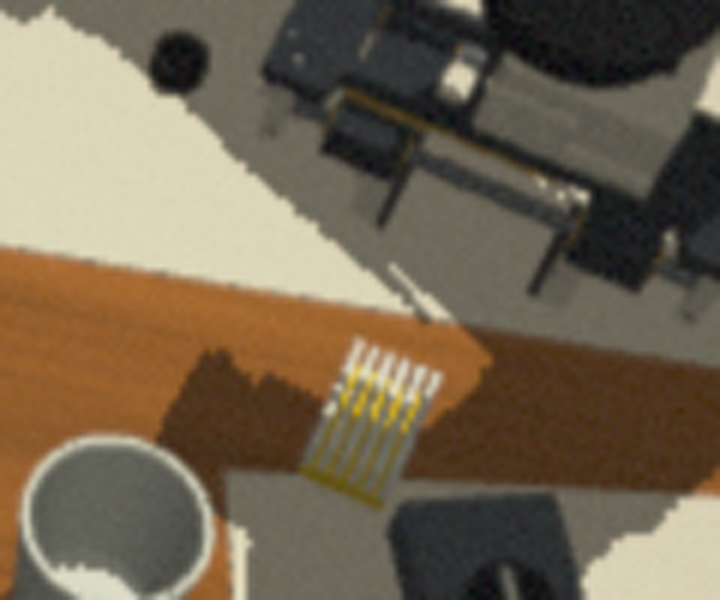

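>>> drive_tool --pt "0.02 0.0 0.3 0 0 0.006" --pt "0.025 -0.01 0.6 0 0 0.006" --pt "0.025 -0.01 0.83 0 0 0.006" --pt "0.025 -0.01 0.83 0 0 0.006" --pt "0.025 -0.01 0.83 0 0 0.006"

```text
clock: 23.1
tool_pos: [0.5568, 0.372, 0.0117]
orientation: [-179.7, -0.1, -105.7]
force: [0.3, 0.3, 0.1]
opening: 0.0613
```

>>> drive_tool --pt "0 0 0 0 0 0" --pt "0 0 0 0 0 0" --pt "0 0 0 0 0 0" --pt "0 0 0 0 0 0" --pt "0 0 0 0 0 0" --pt "0 0 0 0 0 0" --fingers -1

```text
clock: 23.7
tool_pos: [0.5567, 0.3721, 0.0119]
orientation: [-179.7, -0.1, -105.7]
force: [-0.6, -0.4, -0.0]
opening: 0.019
```

```bash
python3 - <<'E'
from h import *
st()
E
```

```text
{'clock': 23.7, 'joint_pos': [50.5889, 29.5143, -12.7192, 0.4028, -47.7036, 23.4712], 'tool_pos': [0.5567, 0.3721, 0.0119], 'orientation': [-179.7017, -0.0618, -105.6692], 'force': [-0.5571, -0.4409, -0.0418], 'moment': [0.0367, -0.0015, -0.0645], 'opening': 0.019}
```

The fingers closed on nothing, so the module has probably been knocked aside. Stop, reopen, lift and look.

```bash
python3 - <<'E'
from h import *
s=snap("scene","s11.png",(320,160,460,270),5)
E
```

```text
(no output)
```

View pics/s11.png

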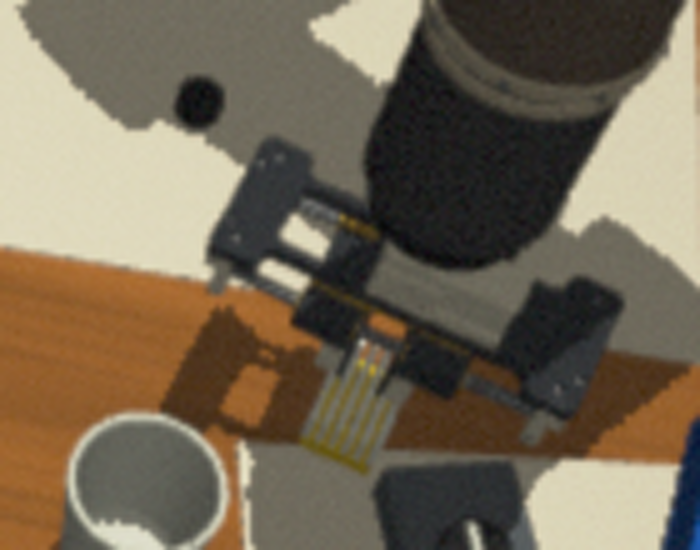

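```bash
python3 - <<'E'
from h import *
s=cal("scene")
st()
f=lambda p:np.round((np.array(proj(s,p))-[320,160])*5)
print("tcp",f((.5567,.3721,.012)))
for p in((.5981,.3807),(.5903,.3445),(.5319,.3574),(.5421,.3997)):
    print(f((*p,.032)),f((*p,0)))
E
```

```text
{'clock': 23.75, 'joint_pos': [50.5873, 29.5207, -12.7184, 0.4016, -47.7024, 23.47], 'tool_pos': [0.5567, 0.3721, 0.0118], 'orientation': [-179.7043, -0.0655, -105.6727], 'force': [0.4161, 0.2212, -1.0115], 'moment': [-0.0509, 0.0249, 0.0771], 'opening': 0.0149}
tcp [355. 389.]
[371. 442.] [357. 469.]
[304. 414.] [292. 441.]
[341. 327.] [328. 355.]
[418. 360.] [403. 388.]
```

```bash
python3 - <<'E'
from h import *
s=snap("scene","s12.png",(360,195,430,265),10)
s=snap("top","t12.png",(90,150,230,260),5)
st()
E
```

```text
{'clock': 23.85, 'joint_pos': [50.5868, 29.532, -12.7213, 0.4015, -47.697, 23.4681], 'tool_pos': [0.5567, 0.3721, 0.0117], 'orientation': [-179.7078, -0.0734, -105.6752], 'force': [0.4615, -0.0991, 0.7571], 'moment': [0.0165, 0.0227, -0.0222], 'opening': 0.0073}
```

View pics/s12.png

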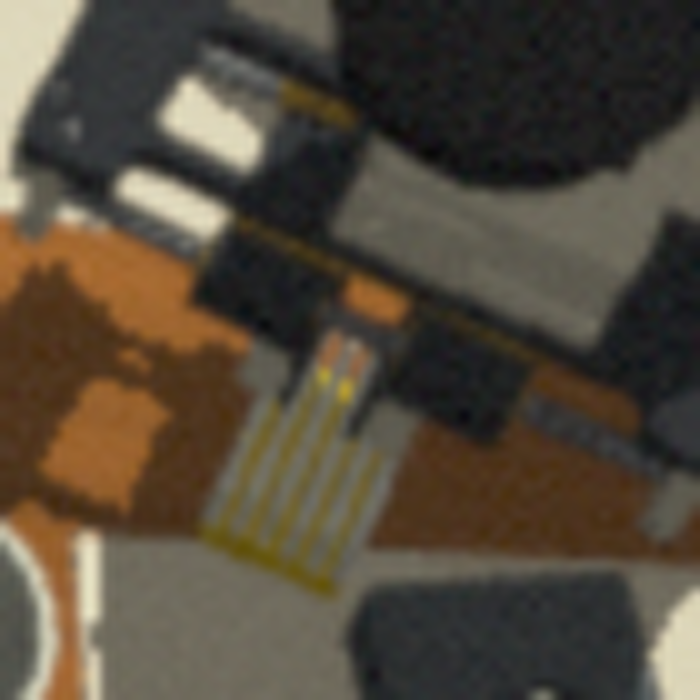

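View pics/t12.png

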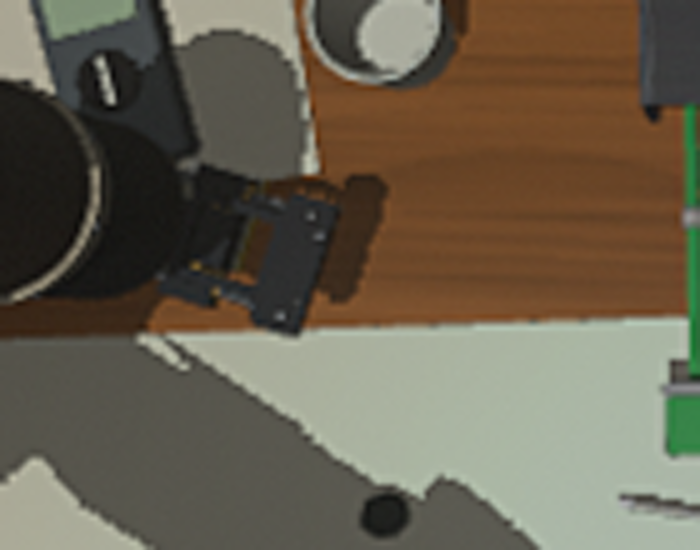

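>>> drive_tool --pt "0 0 0 0 0 0" --pt "0 0 0 0 0 0" --pt "0 0 0 0 0 0" --pt "0 0 0 0 0 0" --pt "0 0 0 0 0 0" --pt "0 0 0 0 0 0" --pt "0 0 0 0 0 0" --fingers 0.4

```text
clock: 24.55
tool_pos: [0.5567, 0.3721, 0.0116]
orientation: [-179.7, -0.1, -105.7]
force: [-0.0, -0.7, 0.6]
opening: 0.0567
```

>>> drive_tool --pt "0 0 -0.3 0 0 0" --pt "0 0 -0.6 0 0 0" --pt "0 0 -0.7 0 0 0" --pt "0 0.4 -0.8 0 0 0" --pt "0 0.8 -0.8 0 0 0" --pt "0 0.8 -0.8 0 0 0"

```text
clock: 25.15
tool_pos: [0.438, 0.4053, 0.1318]
orientation: [-179.7, 0.0, -105.6]
force: [0.5, -0.0, 0.5]
opening: 0.0614
```

```bash
python3 - <<'E'
from h import *
s=snap("scene","s13.png",(360,195,430,265),10)
s=snap("top","t13.png",(90,150,230,260),5)
st()
E
```

```text
{'clock': 25.25, 'joint_pos': [61.7229, 16.4442, -15.4541, 0.3242, -58.0409, 12.5901], 'tool_pos': [0.4382, 0.4057, 0.1319], 'orientation': [-179.7182, -0.001, -105.5155], 'force': [0.4771, 0.0403, -0.0355], 'moment': [0.0378, -0.0432, 0.0096], 'opening': 0.0614}
```

View pics/s13.png

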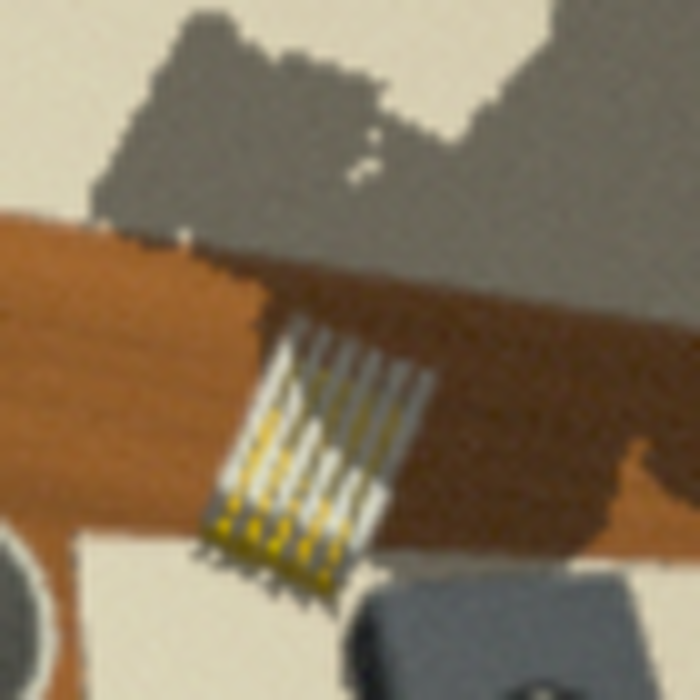

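View pics/t13.png

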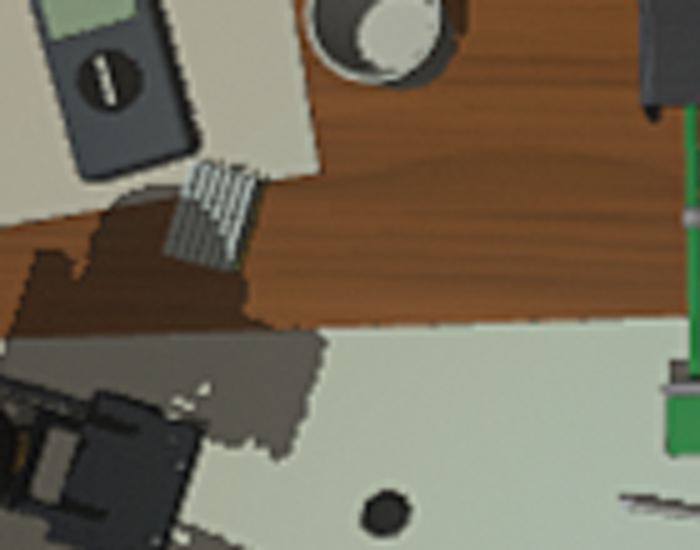

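Both views show module A unmoved. My fingertips were at z = 12 mm and closed through the fins. With B they were at 5 mm and gripped, so the solid part is probably the low base. I'll retry lower.

```bash
python3 - <<'E'
from h import *
plan([((.557,.373,.08),-105.6)])
E
```

```text
from [0.4382 0.4057 0.1319] [-179.72   -0.   -105.52] j6 12.6 F [ 0.5  0.  -0. ] M [ 0.04 -0.04  0.01] op 0.0614 t 25.25
wp 0 [0.557 0.373 0.08 ] yaw -105.6
    ([-0.002, -0.82, 0.35, -0.005, -0.0, 0.001], np.float64(2.7))
```

>>> drive_tool --pt "0 -0.82 0.2 -0.005 0 0.001" --pt "0 -0.82 0.33 -0.005 0 0.001" --pt "0 -0.82 0.33 -0.005 0 0.001" --pt "0 -0.82 0.33 -0.005 0 0.001" --pt "0 -0.82 0.33 -0.005 0 0.001"

```text
clock: 25.75
tool_pos: [0.5576, 0.3716, 0.0818]
orientation: [179.9, -0.1, -105.7]
force: [0.1, 0.4, 0.1]
opening: 0.0614
```

```bash
python3 - <<'E'
from h import *
plan([((.557,.373,.005),-105.6)])
E
```

```text
from [0.5576 0.3716 0.0818] [ 1.7994e+02 -1.0000e-01 -1.0569e+02] j6 24.0 F [0.1 0.4 0.1] M [ 0.01  0.05 -0.01] op 0.0614 t 25.75
wp 0 [0.557 0.373 0.005] yaw -105.6
    ([-0.009, 0.006, 0.512, 0.001, -0.002, -0.001], np.float64(1.5))
```

>>> drive_tool --pt "-0.009 0 0.25 0 0 0" --pt "-0.009 0 0.45 0 0 0" --pt "-0.009 0 0.51 0 0 0" --pt "-0.009 0 0.51 0 0 0" --pt "-0.009 0 0.51 0 0 0"

```text
clock: 26.25
tool_pos: [0.5585, 0.3739, 0.0071]
orientation: [-180.0, 0.0, -105.6]
force: [0.2, 0.1, 0.8]
opening: 0.0612
```

>>> drive_tool --pt "0 0 0 0 0 0" --pt "0 0 0 0 0 0" --pt "0 0 0 0 0 0" --pt "0 0 0 0 0 0" --pt "0 0 0 0 0 0" --fingers -1

```text
clock: 26.75
tool_pos: [0.559, 0.3745, 0.0082]
orientation: [-179.9, 0.1, -105.6]
force: [-1.7, 0.2, 5.8]
opening: 0.0385
```

```bash
python3 - <<'E'
from h import *
st(); s=snap("scene","s14.png",(360,195,430,265),10)
E
```

```text
{'clock': 26.75, 'joint_pos': [50.3994, 30.0157, -12.2492, 0.0348, -47.6317, 23.9742], 'tool_pos': [0.559, 0.3745, 0.0082], 'orientation': [-179.9345, 0.084, -105.603], 'force': [-1.7482, 0.2499, 5.8335], 'moment': [0.2436, 0.6369, 0.0276], 'opening': 0.0385}
```

View pics/s14.png

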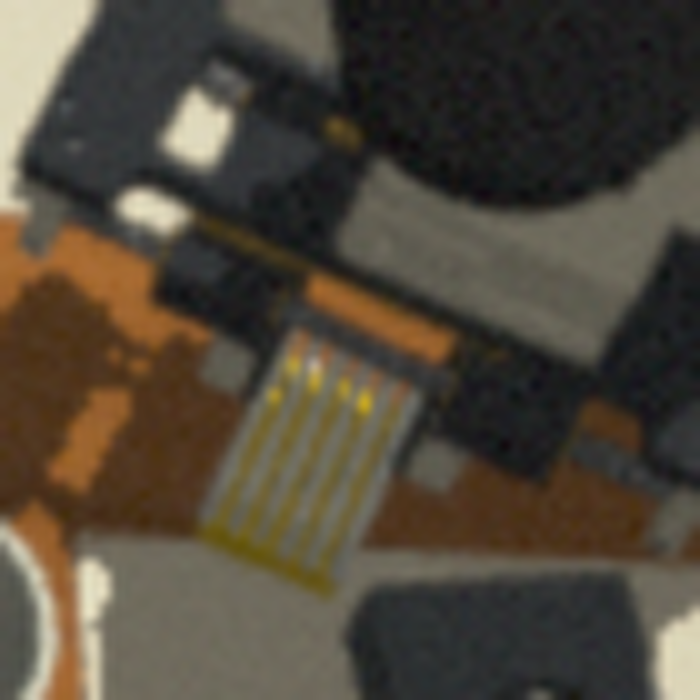

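>>> drive_tool --pt "0 0 0 0 0 0" --pt "0 0 -0.2 0 0 0" --pt "0 0 -0.5 0 0 0" --pt "0 0 -0.9 0 0 0" --pt "0 0 -0.9 0 0 0"

```text
clock: 27.3
tool_pos: [0.5613, 0.3762, 0.1498]
orientation: [-179.6, 0.5, -105.6]
force: [0.5, 0.4, -0.4]
opening: 0.0386
```

```bash
python3 - <<'E'
from h import *
s=snap("scene","s15.png",(340,155,440,265),6)
plan([((.515,.15,.15),-100),((.517,-.125,.14),-87.4),((.517,-.125,.0395),-87.4)])
E
```

```text
from [0.5608 0.376  0.1488] [-179.69    0.47 -105.58] j6 24.0 F [1.4 0.2 1.1] M [ 0.1  -0.08 -0.04] op 0.0387 t 27.35
wp 0 [0.515 0.15  0.15 ] yaw -100
    ([0.766, -0.055, -0.01, -0.005, 0.008, -0.047], np.float64(2.3))
    ([0.768, -0.018, -0.004, -0.0, 0.0, -0.046], np.float64(2.3))
wp 1 [ 0.517 -0.125  0.14 ] yaw -87.4
    ([0.902, -0.166, 0.033, 0.0, 0.0, -0.105], np.float64(2.8))
    ([0.914, -0.066, 0.033, 0.0, 0.0, -0.105], np.float64(2.8))
wp 2 [ 0.517 -0.125  0.04 ] yaw -87.4
    ([0.0, -0.0, 0.67, 0.0, 0.0, 0.0], np.float64(2.0))
```

View pics/s15.png

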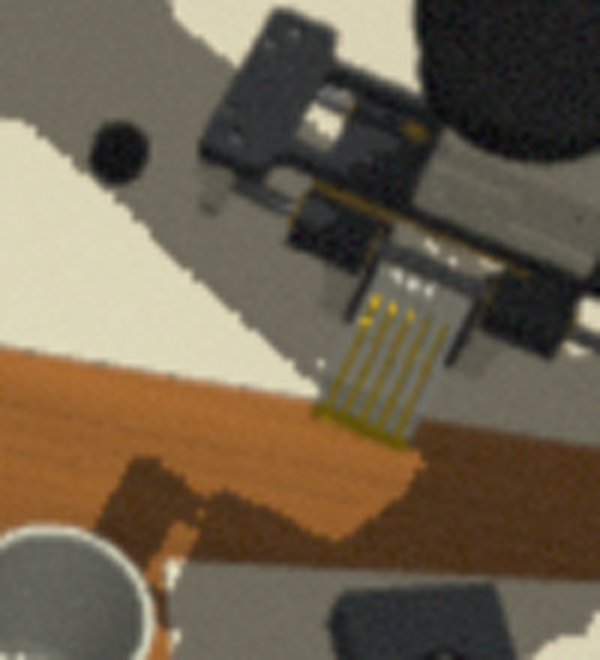

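Module A is lifted at (380,360) and level. Carrying it gently.

>>> drive_tool --pt "0.25 -0.02 0 -0.005 0.008 -0.047" --pt "0.5 -0.04 0 -0.005 0.008 -0.047" --pt "0.766 -0.055 0 -0.005 0.008 -0.047" --pt "0.766 -0.055 0 -0.005 0.008 -0.047"

```text
clock: 27.75
tool_pos: [0.5354, 0.2584, 0.1463]
orientation: [179.8, -0.2, -102.9]
force: [0.9, 1.3, -0.7]
opening: 0.0387
```

>>> drive_tool --pt "0.25 -0.01 0 0 0 -0.046" --pt "0.5 -0.015 0 0 0 -0.046" --pt "0.768 -0.018 0 0 0 -0.046" --pt "0.768 -0.018 0 0 0 -0.046"

```text
clock: 28.15
tool_pos: [0.5097, 0.1417, 0.1452]
orientation: [179.7, -0.3, -100.3]
force: [-0.2, 1.0, -0.7]
opening: 0.039
```

>>> drive_tool --pt "0.3 -0.05 0 0 0 -0.105" --pt "0.6 -0.1 0 0 0 -0.105" --pt "0.9 -0.166 0 0 0 -0.105" --pt "0.9 -0.166 0 0 0 -0.105"

```text
clock: 28.55
tool_pos: [0.5087, 0.0005, 0.1444]
orientation: [179.5, -0.3, -94.3]
force: [-0.3, 0.3, -1.1]
opening: 0.0384
```

>>> drive_tool --pt "0.3 -0.03 0 0 0 -0.105" --pt "0.6 -0.05 0 0 0 -0.105" --pt "0.9 -0.066 0 0 0 -0.105" --pt "0.9 -0.066 0 0 0 -0.105" --pt "0.9 -0.066 0 0 0 -0.105"

```text
clock: 29.05
tool_pos: [0.508, -0.1354, 0.1439]
orientation: [179.3, -0.2, -88.1]
force: [0.4, 0.4, -1.4]
opening: 0.0383
```

```bash
python3 - <<'E'
from h import *
plan([((.517,-.124,.0395),-87.4)])
snap("scene","s16.png",(180,80,320,230),5)
E
```

```text
from [ 0.508  -0.1354  0.1439] [179.34  -0.25 -88.13] j6 85.1 F [ 0.4  0.4 -1.4] M [ 0.06 -0.09 -0.01] op 0.0383 t 29.05
wp 0 [ 0.517 -0.124  0.04 ] yaw -87.4
    ([-0.077, -0.07, 0.695, 0.011, -0.004, -0.012], np.float64(2.1))
```

View pics/s16.png

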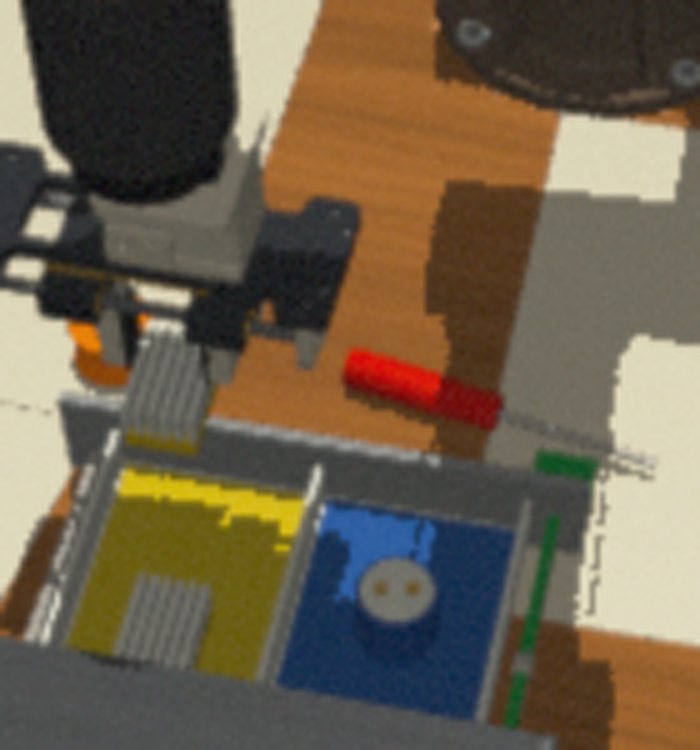

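>>> drive_tool --pt "-0.077 -0.07 0 0.011 0 -0.012" --pt "-0.077 -0.07 0.1 0.011 0 -0.012" --pt "-0.077 -0.07 0.3 0.011 0 -0.012" --pt "-0.077 -0.07 0.5 0.011 0 -0.012" --pt "-0.077 -0.07 0.65 0.011 0 -0.012" --pt "-0.077 -0.07 0.695 0.011 0 -0.012" --pt "-0.077 -0.07 0.695 0.011 0 -0.012"

```text
clock: 29.8
tool_pos: [0.5173, -0.1217, 0.0394]
orientation: [179.9, -0.3, -87.2]
force: [0.2, 1.4, -1.2]
opening: 0.0383
```

```bash
python3 - <<'E'
from h import *
plan([((.517,-.124,.0392),-87.4)])
snap("scene","s17.png",(180,80,320,230),5)
E
```

```text
from [ 0.5173 -0.1217  0.0394] [179.95  -0.26 -87.18] j6 84.4 F [ 0.2  1.4 -1.2] M [-0.05  0.01  0.01] op 0.0383 t 29.8
wp 0 [ 0.517 -0.124  0.039] yaw -87.4
    ([0.015, 0.003, 0.001, 0.001, -0.004, 0.004], np.float64(0.0))
```

View pics/s17.png

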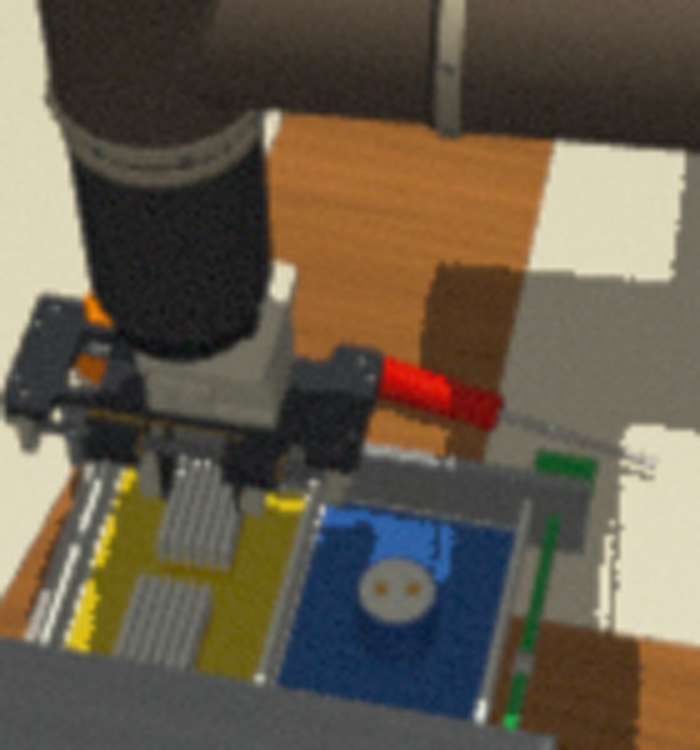

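>>> drive_tool --pt "0 0 0.01 0 0 0" --pt "0 0 0.01 0 0 0"

```text
clock: 30.05
tool_pos: [0.5187, -0.1211, 0.0389]
orientation: [-179.9, -0.2, -87.1]
force: [0.5, 0.3, -1.6]
opening: 0.0382
```

>>> drive_tool --pt "0 0 0.0 0 0 0" --pt "0 0 0.0 0 0 0" --pt "0 0 0.0 0 0 0" --pt "0 0 0.0 0 0 0" --fingers 0.12

```text
clock: 30.45
tool_pos: [0.5189, -0.1212, 0.0391]
orientation: [-179.9, -0.2, -87.1]
force: [-0.0, -0.1, -0.3]
opening: 0.0489
```

>>> drive_tool --pt "0 0 -0.15 0 0 0" --pt "0 0 -0.4 0 0 0" --pt "0 0 -0.7 0 0 0" --pt "-0.4 0.7 -0.7 0 0 0" --pt "-0.5 1 -0.7 0 0 0" --pt "-0.5 1 -0.7 0 0 0" --pt "-0.5 1 -0.7 0 0 0"

```text
clock: 31.15
tool_pos: [0.3611, -0.0533, 0.143]
orientation: [-179.9, -0.2, -87.1]
force: [1.1, -0.4, 0.9]
opening: 0.0489
```

```bash
python3 - <<'E'
from h import *
st()
snap("scene","s18.png",(180,80,320,230),5)
snap("top","t18.png",(210,160,340,270),6)
E
```

```text
{'clock': 31.15, 'joint_pos': [23.5776, -7.6011, -40.6699, 0.2609, -56.8957, 69.1308], 'tool_pos': [0.3611, -0.0533, 0.143], 'orientation': [-179.8892, -0.1917, -87.1494], 'force': [1.0701, -0.3912, 0.914], 'moment': [0.0309, -0.1128, 0.0336], 'opening': 0.0489}
```

View pics/s18.png

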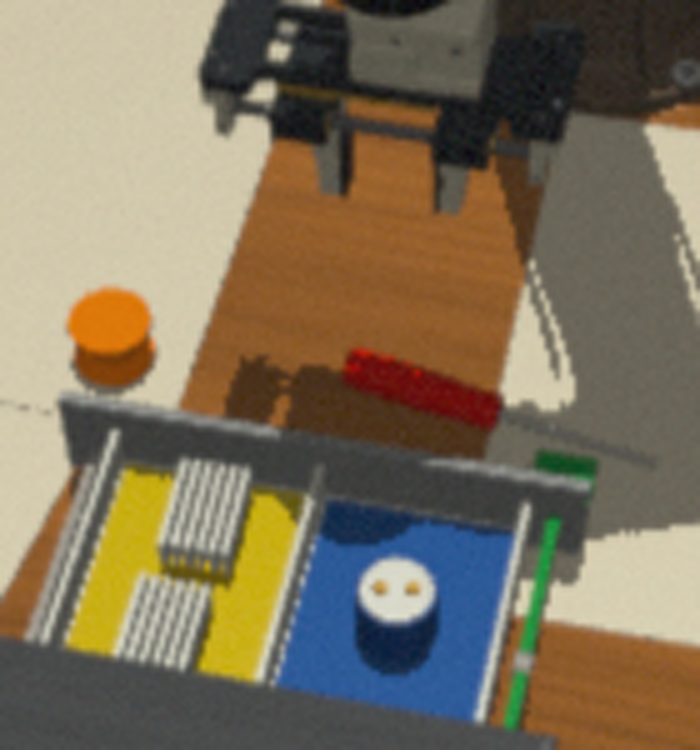

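View pics/t18.png

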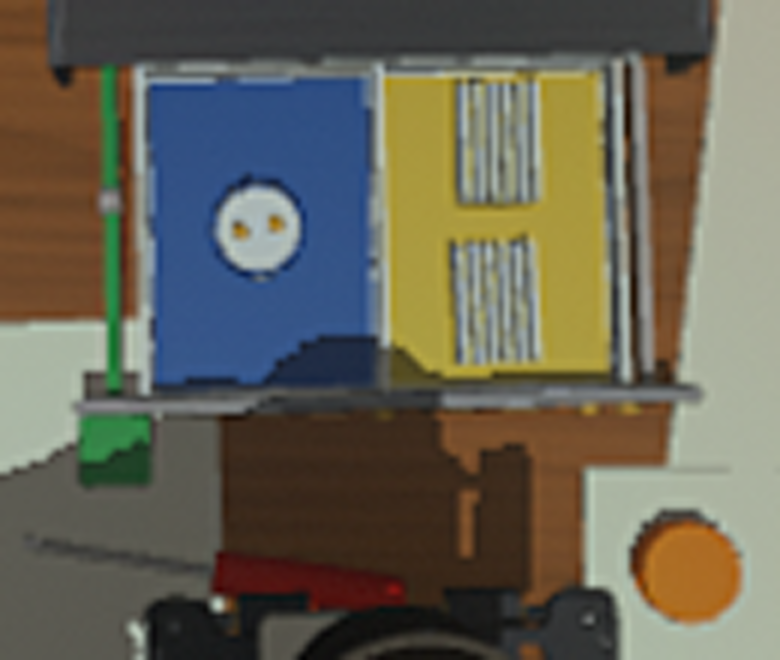

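Capacitor and both modules sit properly, with a clear gap between the modules. Next is the lever: fingers shut, over the pad at about (.446,.069).

```bash
python3 - <<'E'
from h import *
plan([((.446,.069,.12),-87.4),((.446,.069,.058),-87.4)])
E
```

```text
from [ 0.363  -0.053   0.1438] [-179.77   -0.18  -87.05] j6 69.3 F [0.5 0.4 0.1] M [-0.01 -0.11 -0.01] op 0.0492 t 31.25
wp 0 [0.446 0.069 0.12 ] yaw -87.4
    ([-0.784, -0.594, 0.159, -0.004, -0.003, 0.006], np.float64(3.0))
wp 1 [0.446 0.069 0.058] yaw -87.4
    ([0.0, -0.0, 0.413, 0.0, 0.0, 0.0], np.float64(1.2))
```

>>> drive_tool --pt "-0.784 -0.594 0.1 0 0 0.006" --pt "-0.784 -0.594 0.1 0 0 0.006" --pt "-0.784 -0.594 0.1 0 0 0.006" --pt "-0.784 -0.594 0.1 0 0 0.006" --pt "-0.784 -0.594 0.1 0 0 0.006" --pt "-0.784 -0.594 0.1 0 0 0.006" --pt "-0.784 -0.594 0.1 0 0 0.006" --pt "-0.784 -0.594 0.1 0 0 0.006" --fingers -1

```text
clock: 32.05
tool_pos: [0.4458, 0.0683, 0.1291]
orientation: [-179.7, -0.2, -87.5]
force: [0.3, 0.0, -0.2]
opening: 0.0007
```

```bash
python3 - <<'E'
from h import *
plan([((.446,.069,.056),-87.4)])
E
```

```text
from [0.4458 0.0683 0.1291] [-1.7974e+02 -1.6000e-01 -8.7470e+01] j6 58.2 F [ 0.3  0.  -0.2] M [-0.1  -0.03  0.02] op 0.0007 t 32.05
wp 0 [0.446 0.069 0.056] yaw -87.4
    ([-0.006, 0.001, 0.488, -0.004, -0.003, -0.001], np.float64(1.5))
```

>>> drive_tool --pt "0 0 0.25 -0.004 -0.003 0" --pt "0 0 0.45 -0.004 -0.003 0" --pt "0 0 0.488 -0.004 -0.003 0" --pt "0 0 0.488 -0.004 -0.003 0"

```text
clock: 32.45
tool_pos: [0.4458, 0.0675, 0.0558]
orientation: [179.9, -0.0, -87.5]
force: [1.0, 0.1, -0.2]
opening: 0.0004
```

```bash
python3 - <<'E'
from h import *
st()
snap("scene","s20.png",(240,100,330,200),7)
E
```

```text
{'clock': 32.45, 'joint_pos': [33.7896, 8.6975, -38.0818, 0.0122, -43.2905, 58.7241], 'tool_pos': [0.4458, 0.0675, 0.0558], 'orientation': [179.9447, -0.0434, -87.4774], 'force': [1.0077, 0.147, -0.2094], 'moment': [-0.0358, -0.0645, 0.0133], 'opening': 0.0004}
```

View pics/s20.png

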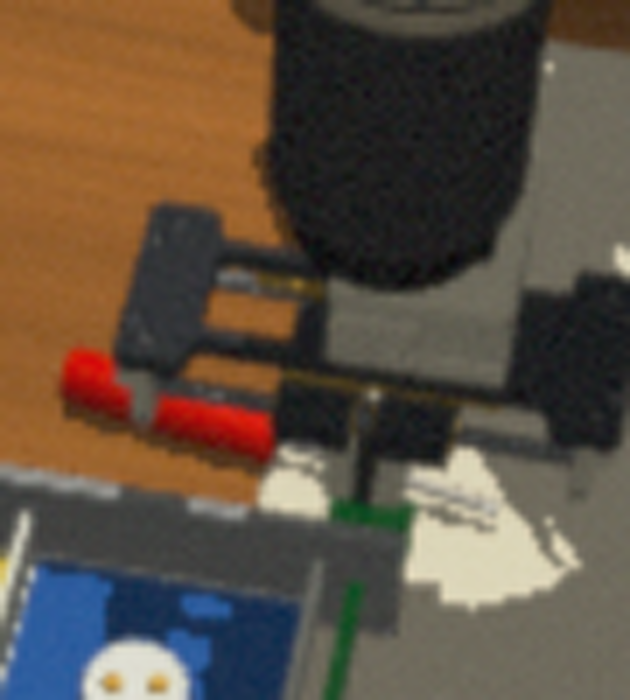

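Closed tips are over the green pad (365,505). Pressing down about 17 mm.

>>> drive_tool --pt "0 0 0.04 0 0 0" --pt "0 0 0.08 0 0 0" --pt "0 0 0.117 0 0 0" --pt "0 0 0.117 0 0 0"

```text
clock: 32.9
tool_pos: [0.4462, 0.0678, 0.0387]
orientation: [180.0, -0.0, -87.5]
force: [-0.7, -0.8, 0.1]
opening: 0.0001
```

```bash
python3 - <<'E'
from h import *
st()
c,s_=np.cos(np.radians(2.6)),np.sin(np.radians(2.6))
o=sensors.get_obs();p=o["tool_pos"]
plan([((p[0]+.012*c,p[1]+.012*s_,.0378),-87.4),((p[0]+.05*c,p[1]+.05*s_,.0378),-87.4)])
E
```

```text
{'clock': 32.9, 'joint_pos': [33.8022, 10.2622, -39.1957, 0.0183, -40.5495, 58.7206], 'tool_pos': [0.4462, 0.0678, 0.0387], 'orientation': [179.9999, -0.014, -87.4633], 'force': [-0.7408, -0.7753, 0.1157], 'moment': [-0.055, 0.0254, 0.0354], 'opening': 0.0001}
from [0.4462 0.0678 0.0387] [ 1.800e+02 -1.000e-02 -8.746e+01] j6 58.7 F [-0.7 -0.8  0.1] M [-0.05  0.03  0.04] op 0.0001 t 32.9
wp 0 [0.458 0.068 0.038] yaw -87.4
    ([-0.0, -0.08, 0.006, 0.0, -0.0, -0.001], np.float64(0.2))
wp 1 [0.496 0.07  0.038] yaw -87.4
    ([-0.0, -0.253, -0.0, 0.0, 0.0, 0.0], np.float64(0.8))
```

```bash
python3 - <<'E'
from h import *
s=snap("scene","s21.png",(270,150,320,195),14)
for z in(.0387,.05): print(z,[(round((a-270)*14),round((b-150)*14)) for a,b in[proj(s,(.4462,.0678,z))]])
for p in((.427,.087,.05),(.427,.051,.05),(.463,.051,.05),(.463,.088,.05),(.427,.087,.036),(.427,.051,.036)):
  a,b=proj(s,p);print(p,round((a-270)*14),round((b-150)*14))
for i in range(4): print(np.round(sensors.get_obs()["force"],1)); vision.snapshot("top")
E
```

```text
0.0387 [(302, 378)]
0.05 [(305, 346)]
(0.427, 0.087, 0.05) 416 292
(0.427, 0.051, 0.05) 246 257
(0.463, 0.051, 0.05) 207 394
(0.463, 0.088, 0.05) 384 431
(0.427, 0.087, 0.036) 411 332
(0.427, 0.051, 0.036) 243 296
[ 0.3 -0.1  0. ]
[ 0.1  0.5 -0.4]
[ 1.2 -0.7  0.3]
[ 0.6 -0.4 -0.3]
```

View pics/s21.png

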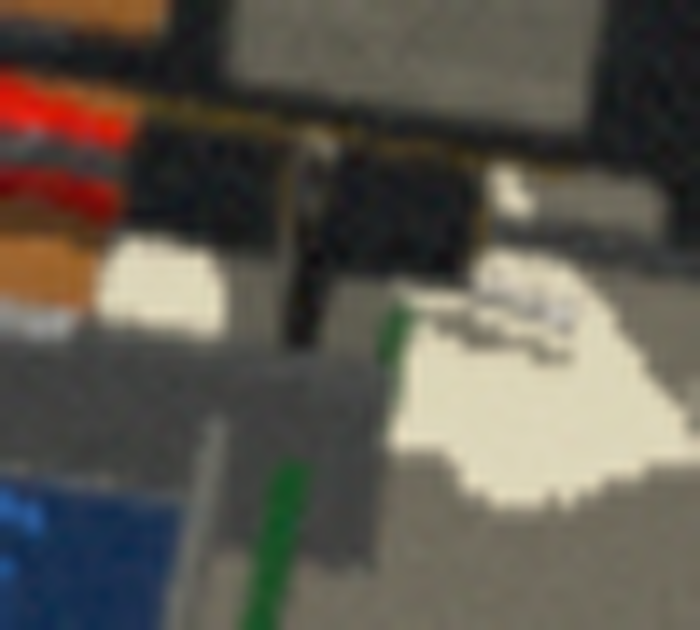

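No contact force yet at TCP z = .0387, and the pad corner hasn't moved in the picture. The module grasp also missed high, so the tips may end higher than the reading suggests. I'll go down in small steps, watching the force.

>>> drive_tool --pt "0 0 0.02 0 0 0" --pt "0 0 0.03 0 0 0" --pt "0 0 0.03 0 0 0"

```text
clock: 33.45
tool_pos: [0.4466, 0.068, 0.0346]
orientation: [-180.0, -0.0, -87.5]
force: [0.2, 0.5, -1.0]
opening: 0.0005
```

>>> drive_tool --pt "0 0 0.02 0 0 0" --pt "0 0 0.03 0 0 0" --pt "0 0 0.03 0 0 0"

```text
clock: 33.75
tool_pos: [0.4464, 0.0679, 0.0298]
orientation: [-180.0, -0.0, -87.5]
force: [0.6, -0.0, 0.9]
opening: 0.0003
```

```bash
python3 - <<'E'
from h import *
st()
s=snap("scene","s22.png",(270,150,320,195),14)
E
```

```text
{'clock': 33.75, 'joint_pos': [33.8027, 11.1129, -39.7391, 0.0293, -39.1502, 58.7193], 'tool_pos': [0.4464, 0.0679, 0.0298], 'orientation': [-179.9923, -0.017, -87.4553], 'force': [0.5787, -0.0013, 0.8807], 'moment': [-0.0848, 0.0296, -0.0469], 'opening': 0.0003}
```

View pics/s22.png

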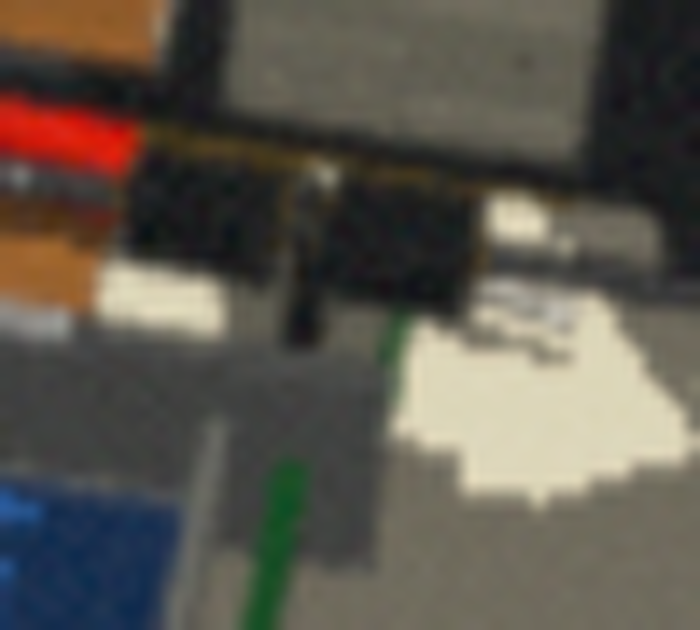

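>>> drive_tool --pt "0 0 0.02 0 0 0" --pt "0 0 0.03 0 0 0" --pt "0 0 0.03 0 0 0"

```text
clock: 34.1
tool_pos: [0.4466, 0.068, 0.0254]
orientation: [-180.0, -0.0, -87.4]
force: [-1.1, 0.7, 1.9]
opening: 0.0003
```

```bash
python3 - <<'E'
from h import *
for i in range(4): print(np.round(sensors.get_obs()["force"],1)); vision.snapshot("top")
E
```

```text
[-1.1  0.7  1.9]
[-0.7  1.   1.5]
[-0.3 -0.1  1.9]
[-1.5  0.4  2.1]
```

```bash
python3 - <<'E'
from h import *
s=cal("scene")
for z in(.143,.162):
  for dy in(-.0245-.01,-.0245,.0245,.0245+.01):
    a,b=proj(s,(.3611,-.0533+dy,z)); print(z,dy,round((a-180)*5),round((b-80)*5))
for z in(.1366,.1556):
  for dy in(-.044,.044):
    a,b=proj(s,(.4548,.2266+dy,z)); print("s4",z,dy,round((a-300)*6),round((b-120)*6))
E
```

```text
0.143 -0.0345 335 205
0.143 -0.0245 352 208
0.143 0.0245 435 225
0.143 0.0345 452 228
0.162 -0.0345 334 182
0.162 -0.0245 351 186
0.162 0.0245 435 202
0.162 0.0345 453 206
s4 0.1366 -0.044 208 284
s4 0.1366 0.044 405 325
s4 0.1556 -0.044 214 258
s4 0.1556 0.044 413 299
```

```bash
python3 - <<'E'
import cv2
im=cv2.imread("pics/s18.png"); cv2.imwrite("pics/s18c.png",cv2.resize(im[0:300,180:620],None,fx=1.7,fy=1.7,interpolation=cv2.INTER_CUBIC))
E
```

```text
(no output)
```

View pics/s18c.png

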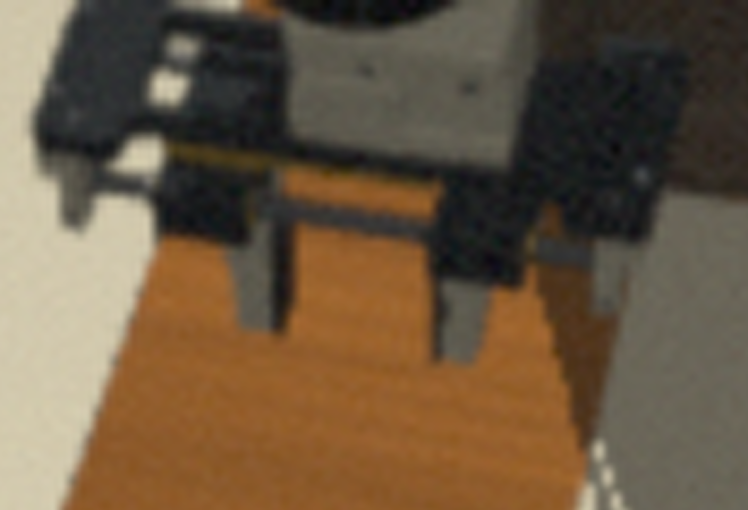

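Contact appeared about 20 mm lower than the reading implies: the visible tips sit about 20 mm above the reported TCP, which also explains the module miss. I'll press a further ~7 mm, then push only far enough to pass the catch.

>>> drive_tool --pt "0 0 0.02 0 0 0" --pt "0 0 0.04 0 0 0" --pt "0 0 0.045 0 0 0" --pt "0 0 0.045 0 0 0"

```text
clock: 34.7
tool_pos: [0.4467, 0.068, 0.0186]
orientation: [-180.0, -0.0, -87.5]
force: [0.1, 0.1, 3.2]
opening: 0.0004
```

```bash
python3 - <<'E'
from h import *
st()
for i in range(3): print(np.round(sensors.get_obs()["force"],1)); vision.snapshot("top")
s=snap("scene","s23.png",(270,150,320,195),14)
c,s_=np.cos(np.radians(2.6)),np.sin(np.radians(2.6))
p=sensors.get_obs()["tool_pos"]
plan([((p[0]+.01*c,p[1]+.01*s_,p[2]),-87.4)])
E
```

```text
{'clock': 34.7, 'joint_pos': [33.8014, 12.2231, -40.3982, 0.0383, -37.3599, 58.7175], 'tool_pos': [0.4467, 0.068, 0.0186], 'orientation': [-179.9718, -0.0101, -87.4506], 'force': [0.1142, 0.1213, 3.2279], 'moment': [0.0998, 0.1407, -0.0154], 'opening': 0.0004}
[0.1 0.1 3.2]
[ 0.4 -0.4  3.8]
[0.7 0.6 3.5]
from [0.4467 0.0681 0.0188] [-179.96   -0.    -87.45] j6 58.7 F [-0.2 -0.4  3.6] M [ 0.05  0.11 -0.06] op 0.0003 t 34.9
wp 0 [0.457 0.069 0.019] yaw -87.4
    ([-0.0, -0.067, 0.0, -0.001, -0.0, -0.001], np.float64(0.2))
```

View pics/s23.png

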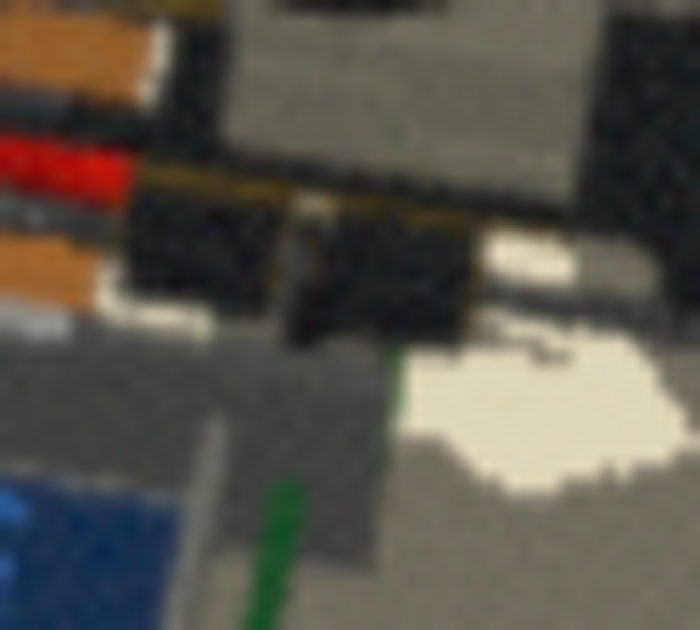

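Lever is down about 11–12 mm (3.5 N). Now push forward.

>>> drive_tool --pt "0 -0.03 0.005 0 0 0" --pt "0 -0.06 0.005 0 0 0" --pt "0 -0.08 0.005 0 0 0" --pt "0 -0.08 0.005 0 0 0"

```text
clock: 35.3
tool_pos: [0.4592, 0.0683, 0.018]
orientation: [-180.0, -0.0, -87.5]
force: [-0.8, -2.0, 3.5]
opening: 0.0005
```

>>> drive_tool --pt "0 -0.03 0.0 0 0 0" --pt "0 -0.06 0.0 0 0 0" --pt "0 -0.09 0.0 0 0 0" --pt "0 -0.12 0.0 0 0 0" --pt "0 -0.15 0.0 0 0 0"

```text
clock: 35.8
tool_pos: [0.4818, 0.0693, 0.0179]
orientation: [-180.0, -0.0, -87.5]
force: [-3.5, -0.7, 3.6]
opening: 0.0005
```

```bash
python3 - <<'E'
from h import *
st()
s=snap("scene","s24.png",(200,100,340,220),5)
E
```

```text
{'clock': 35.8, 'joint_pos': [31.4184, 15.1678, -36.1435, 0.0628, -38.6989, 61.0707], 'tool_pos': [0.4818, 0.0693, 0.0179], 'orientation': [-179.99, -0.0393, -87.4619], 'force': [-3.5333, -0.6977, 3.6105], 'moment': [-0.4849, 1.2456, 0.0372], 'opening': 0.0005}
```

View pics/s24.png

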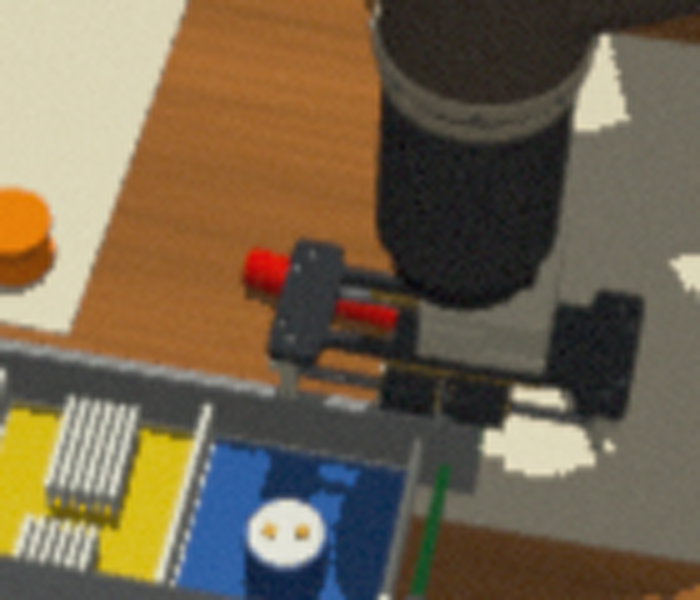

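The tray is sliding, with about 3.5 N friction. I'll push another 22 mm to pass the catch.

>>> drive_tool --pt "0 -0.03 0.0 0 0 0" --pt "0 -0.06 0.0 0 0 0" --pt "0 -0.09 0.0 0 0 0" --pt "0 -0.12 0.0 0 0 0" --pt "0 -0.15 0.0 0 0 0" --pt "0 -0.15 0.0 0 0 0"

```text
clock: 36.45
tool_pos: [0.5069, 0.0708, 0.0183]
orientation: [-179.8, -0.0, -87.4]
force: [0.5, -2.1, 4.3]
opening: 0.0007
```

>>> drive_tool --pt "0 0.03 0 0 0 0" --pt "0 0.08 -0.1 0 0 0" --pt "0 0.12 -0.35 0 0 0" --pt "0 0.12 -0.35 0 0 0"

```text
clock: 36.85
tool_pos: [0.4909, 0.0714, 0.0747]
orientation: [-179.4, 0.1, -87.4]
force: [0.8, 0.5, 0.6]
opening: -0.0001
```

```bash
python3 - <<'E'
from h import *
st()
s=snap("scene","s25.png",(180,100,320,220),5)
s=snap("top","t25.png",(210,150,340,270),6)
E
```

```text
{'clock': 36.85, 'joint_pos': [31.1479, 10.8392, -32.0704, 0.1885, -46.528, 61.3627], 'tool_pos': [0.4909, 0.0714, 0.0747], 'orientation': [-179.4403, 0.1483, -87.3596], 'force': [0.7518, 0.4907, 0.5729], 'moment': [0.0465, -0.1305, 0.0671], 'opening': -0.0001}
```

View pics/s25.png

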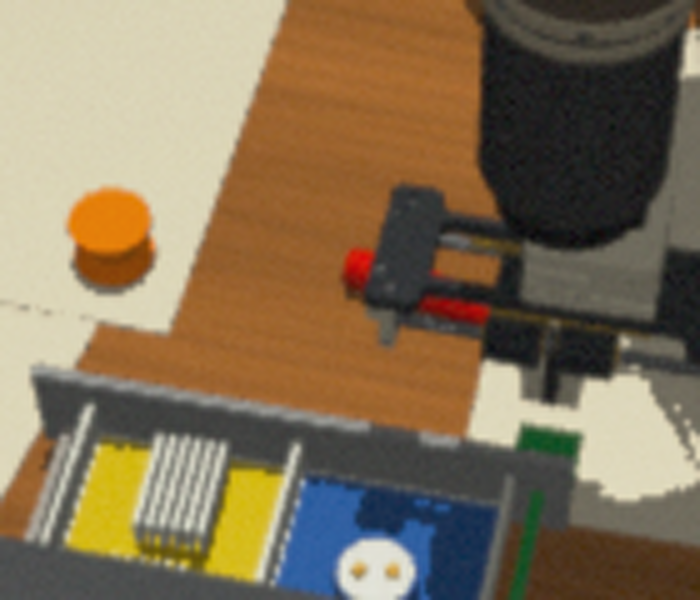

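View pics/t25.png

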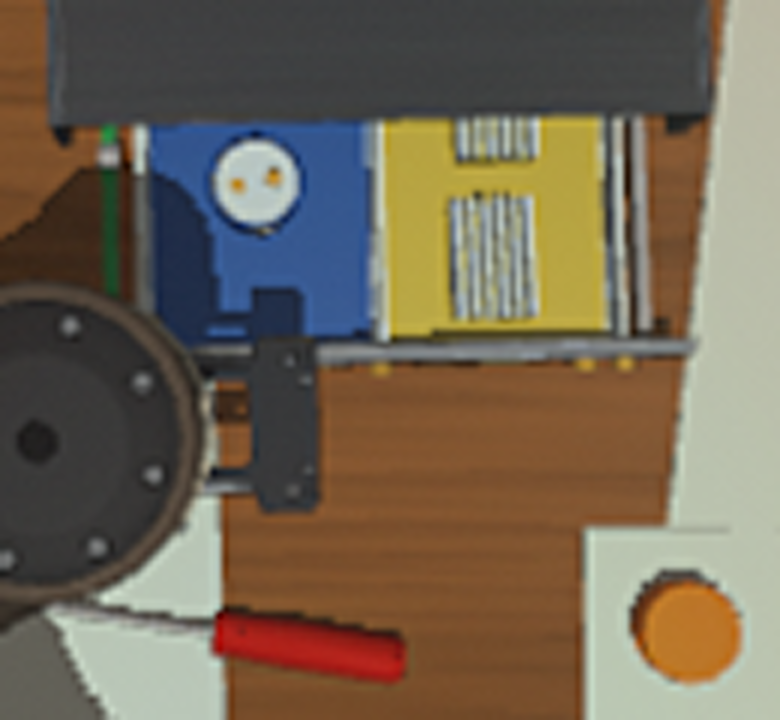

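The catch is passed (about 50 mm in) and everything still stands. Next I'll push on the panel nearer its middle, with tips higher so the gripper body clears the rack.

```bash
python3 - <<'E'
from h import *
plan([((.485,-.04,.07),-87.4),((.485,-.045,.042),-87.4),((.6,-.04,.042),-87.4)])
E
```

```text
from [0.4893 0.0708 0.0717] [-1.7967e+02  9.0000e-02 -8.7410e+01] j6 61.4 F [ 0.2 -0.2 -0.5] M [-0.06  0.06 -0.05] op 0.0004 t 36.95
wp 0 [ 0.485 -0.04   0.07 ] yaw -87.4
    ([0.736, 0.062, 0.01, -0.006, 0.001, -0.0], np.float64(2.2))
wp 1 [ 0.485 -0.045  0.042] yaw -87.4
    ([0.033, 0.002, 0.187, 0.0, 0.0, 0.0], np.float64(0.6))
wp 2 [ 0.6   -0.04   0.042] yaw -87.4
    ([0.001, -0.767, -0.0, 0.0, 0.0, 0.0], np.float64(2.3))
```

>>> drive_tool --pt "0.736 0.062 -0.05 -0.006 0 0" --pt "0.736 0.062 -0.05 -0.006 0 0" --pt "0.736 0.062 -0.05 -0.006 0 0" --pt "0.74 0.062 0.1 -0.006 0 0" --pt "0.74 0.062 0.19 -0.006 0 0" --pt "0.74 0.062 0.19 -0.006 0 0"

```text
clock: 37.55
tool_pos: [0.4833, -0.0409, 0.0406]
orientation: [179.7, 0.0, -87.5]
force: [0.1, -0.4, 0.1]
opening: 0.0003
```

>>> drive_tool --pt "0 -0.1 0 0 0 0" --pt "0 -0.17 0 0 0 0" --pt "0 -0.24 0 0 0 0" --pt "0 -0.31 0 0 0 0" --pt "0 -0.38 0 0 0 0" --pt "0 -0.45 0 0 0 0"

```text
clock: 38.15
tool_pos: [0.5515, -0.0377, 0.0404]
orientation: [179.7, 0.1, -87.5]
force: [-4.3, 2.4, 2.7]
opening: 0.0003
```

```bash
python3 - <<'E'
from h import *
st()
s=snap("scene","s26.png",(160,100,320,220),5)
E
```

```text
{'clock': 38.15, 'joint_pos': [16.2954, 18.7404, -26.2675, -0.1829, -45.2632, 76.3597], 'tool_pos': [0.5515, -0.0377, 0.0404], 'orientation': [179.7059, 0.0617, -87.4741], 'force': [-4.3415, 2.421, 2.6721], 'moment': [0.862, 1.581, 0.0406], 'opening': 0.0003}
```

View pics/s26.png

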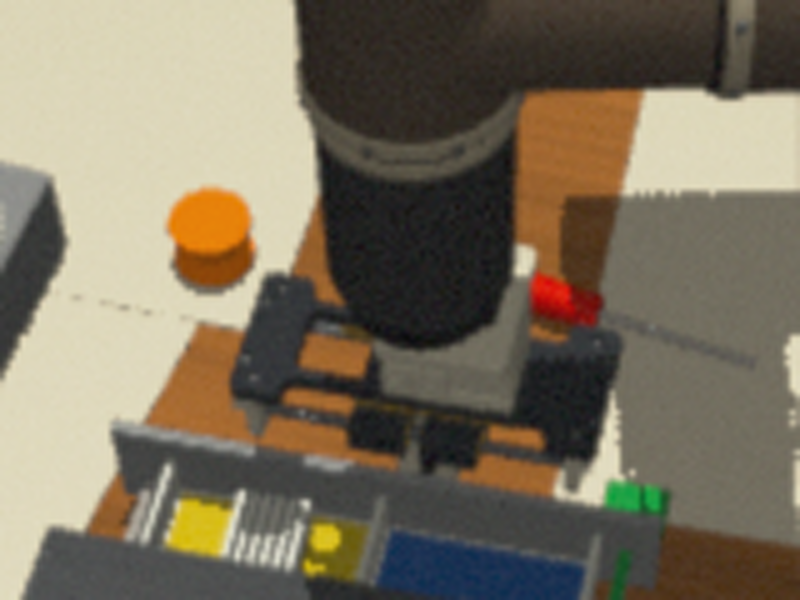

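>>> drive_tool --pt "0 -0.06 0 0 0 0" --pt "0 -0.12 0 0 0 0" --pt "0 -0.18 0 0 0 0" --pt "0 -0.24 0 0 0 0" --pt "0 -0.3 0 0 0 0" --pt "0 -0.36 0 0 0 0"

```text
clock: 38.8
tool_pos: [0.6083, -0.0351, 0.0403]
orientation: [179.8, 0.0, -87.4]
force: [-5.0, 1.8, 1.1]
opening: 0.0003
```

>>> drive_tool --pt "0 -0.03 0 0 0 0" --pt "0 -0.05 0 0 0 0" --pt "0 -0.07 0 0 0 0" --pt "0 -0.07 0 0 0 0"

```text
clock: 39.2
tool_pos: [0.6191, -0.0346, 0.0403]
orientation: [179.8, 0.0, -87.4]
force: [-1.4, 1.0, 0.3]
opening: 0.0004
```

```bash
python3 - <<'E'
from h import *
st()
s=snap("scene","s27.png",(160,100,320,220),5)
E
```

```text
{'clock': 39.2, 'joint_pos': [14.7664, 23.9967, -17.6424, -0.1089, -48.517, 77.8677], 'tool_pos': [0.6191, -0.0346, 0.0403], 'orientation': [179.8302, 0.0468, -87.4382], 'force': [-1.3726, 0.9642, 0.2814], 'moment': [0.2901, 0.6772, 0.0292], 'opening': 0.0004}
```

View pics/s27.png

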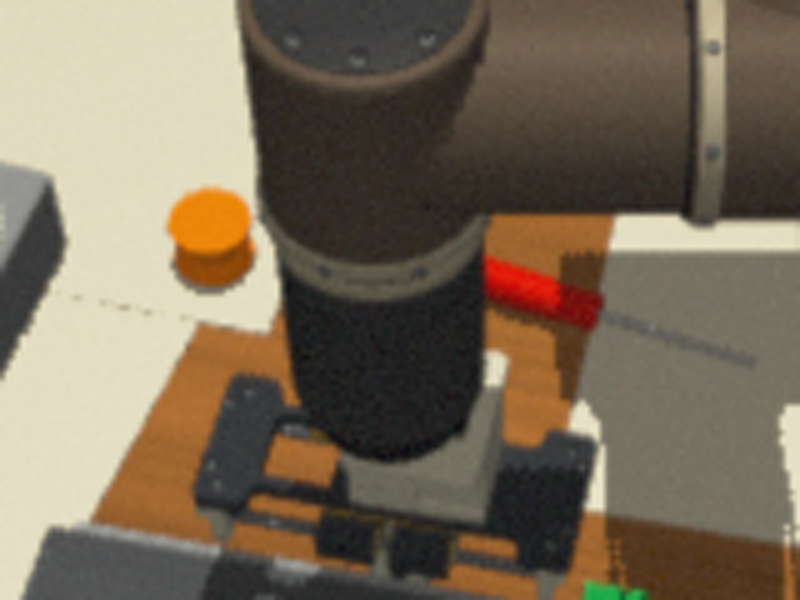

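Nearly home. I'll step on until a clear stop shows.

>>> drive_tool --pt "0 -0.02 0 0 0 0" --pt "0 -0.035 0 0 0 0" --pt "0 -0.035 0 0 0 0"

```text
clock: 39.55
tool_pos: [0.619, -0.0348, 0.0401]
orientation: [179.3, 0.0, -87.5]
force: [-18.9, 3.0, 14.6]
opening: 0.0007
```

>>> drive_tool --pt "0 -0.02 0 0 0 0" --pt "0 -0.03 0 0 0 0" --pt "0 -0.03 0 0 0 0"

```text
clock: 39.85
tool_pos: [0.6187, -0.0348, 0.0401]
orientation: [178.9, 0.0, -87.5]
force: [-17.9, 5.0, 15.0]
opening: 0.0004
```

It stopped firmly at x = .619. Back off, lift and check.

>>> drive_tool --pt "0 0.1 0 0 0 0" --pt "0 0.3 -0.1 0 0 0" --pt "0 0.6 -0.6 0 0 0" --pt "0 0.9 -0.6 0 0 0" --pt "0 1 -0.6 0 0 0" --pt "0 1 -0.6 0 0 0"

```text
clock: 40.45
tool_pos: [0.4688, -0.0415, 0.1356]
orientation: [179.2, 0.1, -87.5]
force: [1.4, -0.0, 0.3]
opening: 0.0003
```

```bash
python3 - <<'E'
from h import *
st()
s=snap("scene","s28.png",(130,150,330,280),4)
t=snap("top","t28.png",(210,110,340,220),6)
E
```

```text
{'clock': 40.45, 'joint_pos': [18.6828, 5.1506, -29.1838, -0.4045, -56.4204, 74.0466], 'tool_pos': [0.4688, -0.0415, 0.1356], 'orientation': [179.1819, 0.1136, -87.4974], 'force': [1.3871, -0.0365, 0.26], 'moment': [0.0011, -0.2429, 0.0161], 'opening': 0.0003}
```

View pics/s28.png

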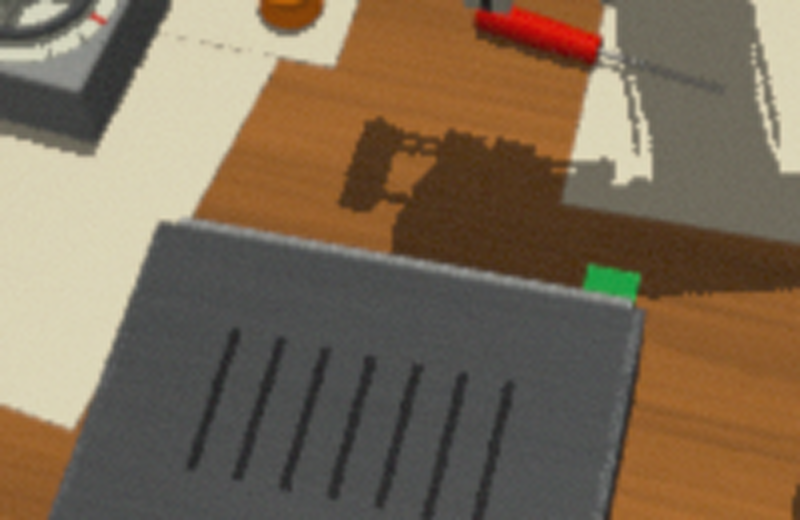

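View pics/t28.png

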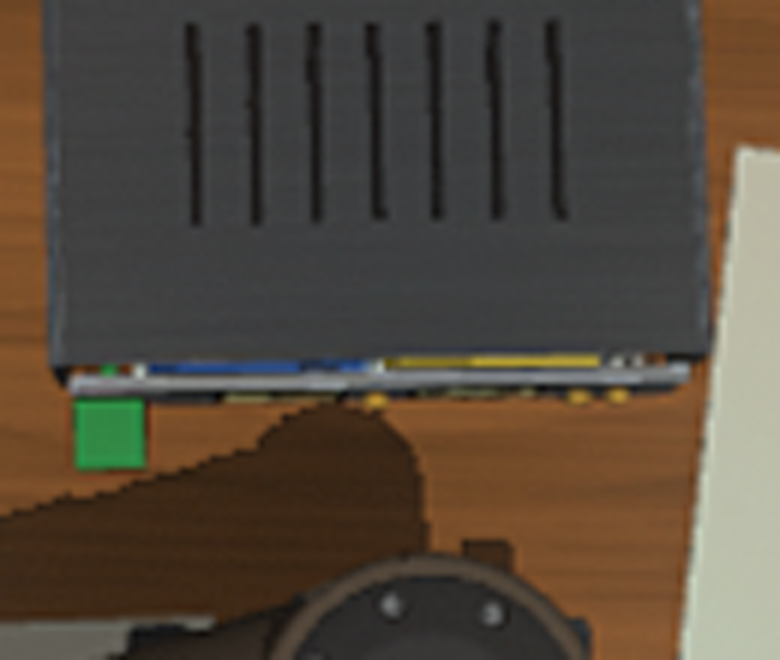

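```bash
python3 - <<'E'
from h import *
s=cal("top")
im=cv2.cvtColor(s["pixels"],cv2.COLOR_RGB2BGR)
cv2.imwrite("pics/t28b.png",cv2.resize(im[165:180,260:300],None,fx=20,fy=20,interpolation=cv2.INTER_NEAREST))
for u in(250,280,310):
  print(u,im[168:180,u].tolist())
P=lambda u,v,z:ray(s,u,v,z)[:2]
n=np.array([np.cos(np.radians(2.6)),np.sin(np.radians(2.6))])
# expected image rows for rack edge & outer face at 12mm in front
for u in(250,280,310):
  for v in (168,169,170,171,172,173,174,175,176): print(u,v,np.round([n@P(u,v,.088),n@P(u,v,.078)],4))
E
```

```text
250 [[62, 63, 60], [57, 62, 63], [97, 69, 58], [135, 76, 42], [81, 80, 77], [133, 137, 135], [125, 122, 118], [33, 52, 53], [69, 105, 111], [43, 76, 112], [39, 74, 120], [40, 75, 117]]
280 [[66, 58, 56], [64, 90, 97], [32, 118, 134], [75, 92, 96], [139, 135, 131], [116, 116, 114], [67, 72, 71], [46, 65, 63], [42, 66, 92], [45, 88, 138], [44, 83, 129], [44, 83, 129]]
310 [[72, 69, 68], [74, 75, 72], [75, 80, 80], [113, 111, 108], [132, 131, 127], [128, 126, 120], [38, 39, 40], [42, 50, 56], [36, 63, 93], [49, 89, 138], [47, 83, 129], [44, 76, 117]]
250 168 [0.6454 0.6467]
250 169 [0.6424 0.6437]
250 170 [0.6394 0.6406]
250 171 [0.6364 0.6376]
250 172 [0.6334 0.6346]
250 173 [0.6305 0.6316]
250 174 [0.6275 0.6286]
250 175 [0.6245 0.6256]
250 176 [0.6215 0.6226]
280 168 [0.6439 0.6452]
280 169 [0.6409 0.6422]
280 170 [0.638  0.6392]
280 171 [0.635  0.6362]
280 172 [0.632  0.6332]
280 173 [0.629  0.6302]
280 174 [0.626  0.6272]
280 175 [0.623  0.6242]
280 176 [0.6201 0.6211]
310 168 [0.6425 0.6438]
310 169 [0.6395 0.6408]
310 170 [0.6365 0.6378]
310 171 [0.6335 0.6347]
310 172 [0.6305 0.6317]
310 173 [0.6276 0.6287]
310 174 [0.6246 0.6257]
310 175 [0.6216 0.6227]
310 176 [0.6186 0.6197]
```

View pics/t28b.png

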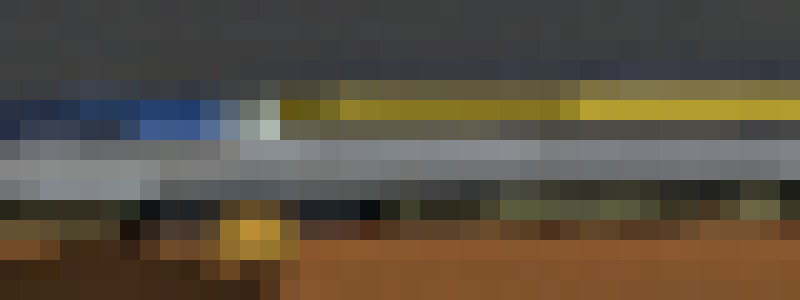

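```bash
python3 - <<'E'
from h import *
s=cal("top")
a=cv2.imread("pics/t0.png"); n=np.array([np.cos(np.radians(2.6)),np.sin(np.radians(2.6))])
for u in(250,300,320):
  col=a[3::6, (u-210)*6+3].sum(axis=1) # rows 160..
  print(u,[(160+i,int(col[i])) for i in range(62,72)])
im=s["pixels"].astype(int).sum(axis=2)
for u in(250,300,320):
  print(u,[(i,int(im[i,u])) for i in range(166,178)])
for u,v in((250,228),(250,174)): print(n@ray(s,u,v,.078)[:2])
E
```

```text
250 [(222, 266), (223, 227), (224, 118), (225, 164), (226, 262), (227, 374), (228, 289), (229, 206), (230, 249), (231, 215)]
300 [(222, 319), (223, 167), (224, 197), (225, 233), (226, 338), (227, 280), (228, 167), (229, 211), (230, 216), (231, 213)]
320 [(222, 120), (223, 113), (224, 171), (225, 283), (226, 364), (227, 361), (228, 187), (229, 198), (230, 202), (231, 200)]
250 [(166, 195), (167, 192), (168, 185), (169, 182), (170, 224), (171, 253), (172, 238), (173, 405), (174, 365), (175, 138), (176, 285), (177, 231)]
300 [(166, 194), (167, 181), (168, 175), (169, 295), (170, 389), (171, 240), (172, 391), (173, 365), (174, 55), (175, 133), (176, 232), (177, 274)]
320 [(166, 199), (167, 200), (168, 193), (169, 168), (170, 263), (171, 354), (172, 377), (173, 287), (174, 133), (175, 198), (176, 287), (177, 268)]
0.46813972932769865
0.6286252449042471
```

Travel by image is 160–162 mm of 163, and the stop was hard. I'll confirm with a second push at another spot and height.

```bash
python3 - <<'E'
from h import *
plan([((.56,-.12,.12),-87.4),((.59,-.12,.048),-87.4)])
E
```

```text
from [ 0.4714 -0.0411  0.1344] [ 1.7914e+02  7.0000e-02 -8.7470e+01] j6 74.1 F [0.5 0.  0. ] M [-0.02 -0.15  0.  ] op 0.0007 t 40.55
wp 0 [ 0.56 -0.12  0.12] yaw -87.4
    ([0.552, -0.568, 0.087, 0.014, 0.001, -0.001], np.float64(2.4))
wp 1 [ 0.59  -0.12   0.048] yaw -87.4
    ([0.009, -0.2, 0.48, 0.0, 0.0, 0.0], np.float64(1.6))
```

>>> drive_tool --pt "0.552 -0.568 0.087 0.014 0 0" --pt "0.552 -0.568 0.087 0.014 0 0" --pt "0.552 -0.568 0.087 0.014 0 0" --pt "0.552 -0.568 0.3 0.014 0 0" --pt "0.56 -0.7 0.56 0.014 0 0" --pt "0.56 -0.76 0.57 0.014 0 0" --pt "0.56 -0.76 0.57 0.014 0 0"

```text
clock: 41.25
tool_pos: [0.5889, -0.1203, 0.0459]
orientation: [179.8, 0.0, -87.4]
force: [0.1, 0.3, -0.1]
opening: 0.0006
```

>>> drive_tool --pt "0 -0.06 0 0 0 0" --pt "0 -0.12 0 0 0 0" --pt "0 -0.16 0 0 0 0" --pt "0 -0.18 0 0 0 0" --pt "0 -0.18 0 0 0 0"

```text
clock: 41.75
tool_pos: [0.6164, -0.119, 0.0464]
orientation: [179.9, 0.0, -87.4]
force: [-0.3, -0.5, -0.4]
opening: 0.0007
```

>>> drive_tool --pt "0 -0.02 0 0 0 0" --pt "0 -0.04 0 0 0 0" --pt "0 -0.04 0 0 0 0"

```text
clock: 42.05
tool_pos: [0.6227, -0.1187, 0.0465]
orientation: [179.9, 0.0, -87.4]
force: [0.3, 0.1, 0.9]
opening: 0.0005
```

>>> drive_tool --pt "0 -0.015 0 0 0 0" --pt "0 -0.03 0 0 0 0" --pt "0 -0.03 0 0 0 0"

```text
clock: 42.35
tool_pos: [0.6233, -0.1188, 0.0461]
orientation: [179.5, 0.0, -87.5]
force: [-11.1, 1.6, 8.8]
opening: 0.0006
```

Same stop at the matching depth, so the tray is home. Now back to the wheel.

>>> drive_tool --pt "0 0.1 0 0 0 0" --pt "0 0.4 -0.2 0 0 0" --pt "0 0.6 -0.8 0 0 0" --pt "0 0.6 -0.9 0 0 0" --pt "0 0.6 -0.9 0 0 0" --fingers 0.2

```text
clock: 42.85
tool_pos: [0.5363, -0.1231, 0.188]
orientation: [-180.0, -0.0, -87.4]
force: [1.0, 0.4, -0.3]
opening: 0.0345
```

```bash
python3 - <<'E'
from h import *
plan([((.478,-.394,.15),-93),((.478,-.394,.081),-93)])
E
```

```text
from [ 0.5363 -0.1231  0.188 ] [-1.800e+02 -2.000e-02 -8.743e+01] j6 85.1 F [ 1.   0.4 -0.3] M [-0.03 -0.23  0.02] op 0.0345 t 42.85
wp 0 [ 0.478 -0.394  0.15 ] yaw -93
    ([0.893, 0.235, 0.127, -0.0, -0.0, 0.046], np.float64(2.8))
    ([0.904, 0.191, 0.127, 0.0, -0.0, 0.046], np.float64(2.8))
wp 1 [ 0.478 -0.394  0.081] yaw -93
    ([0.0, -0.0, 0.46, 0.0, 0.0, 0.0], np.float64(1.4))
```

>>> drive_tool --pt "0.893 0.235 0 0 0 0.046" --pt "0.893 0.235 0 0 0 0.046" --pt "0.893 0.235 0 0 0 0.046" --pt "0.893 0.235 0 0 0 0.046"

```text
clock: 43.25
tool_pos: [0.506, -0.262, 0.188]
orientation: [180.0, -0.0, -90.4]
force: [-0.1, 0.6, -0.1]
opening: 0.0525
```

>>> drive_tool --pt "0.904 0.191 0.2 0 0 0.046" --pt "0.904 0.191 0.2 0 0 0.046" --pt "0.904 0.191 0.2 0 0 0.046" --pt "0.904 0.191 0.2 0 0 0.046" --pt "0.904 0.191 0.2 0 0 0.046"

```text
clock: 43.75
tool_pos: [0.4758, -0.398, 0.1571]
orientation: [179.9, -0.0, -93.3]
force: [-0.4, 0.3, 0.2]
opening: 0.0526
```

```bash
python3 - <<'E'
from h import *
plan([((.478,-.394,.081),-93)])
s=snap("scene","s30.png",(80,80,240,220),5)
E
```

```text
from [ 0.4758 -0.398   0.1571] [ 1.7992e+02 -1.0000e-02 -9.3290e+01] j6 108.6 F [-0.4  0.3  0.2] M [-0.01 -0.04 -0.01] op 0.0526 t 43.75
wp 0 [ 0.478 -0.394  0.081] yaw -93
    ([-0.027, -0.014, 0.507, 0.001, -0.0, -0.005], np.float64(1.5))
```

View pics/s30.png

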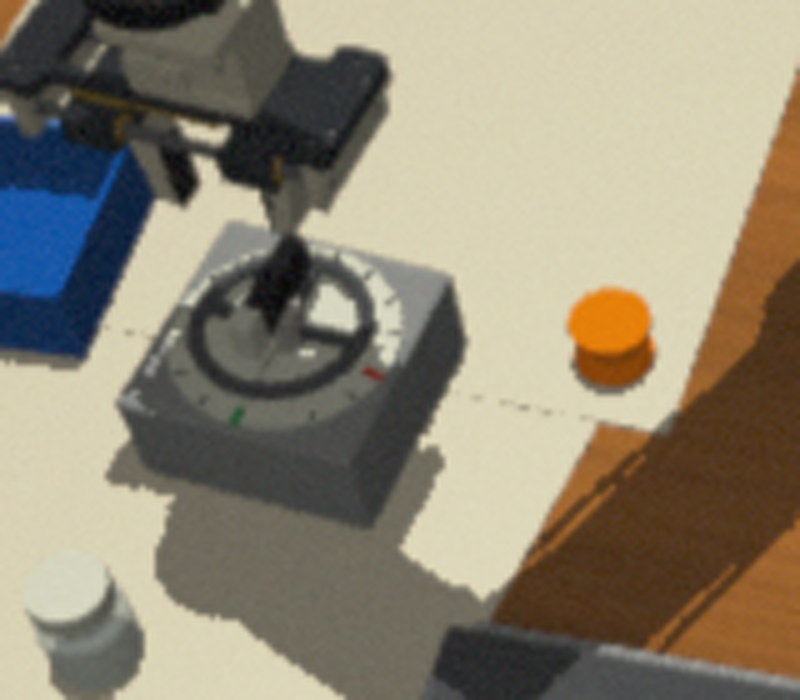

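>>> drive_tool --pt "-0.027 -0.01 0 0 0 -0.005" --pt "-0.027 -0.014 0.25 0 0 -0.005" --pt "-0.027 -0.014 0.45 0 0 -0.005" --pt "-0.027 -0.014 0.5 0 0 -0.005" --pt "-0.027 -0.014 0.5 0 0 -0.005"

```text
clock: 44.3
tool_pos: [0.4787, -0.3922, 0.0823]
orientation: [179.9, -0.0, -92.8]
force: [-0.5, -0.3, 0.1]
opening: 0.0526
```

>>> drive_tool --pt "0 0 0 0 0 0" --pt "0 0 0 0 0 0" --pt "0 0 0 0 0 0" --pt "0 0 0 0 0 0" --pt "0 0 0 0 0 0" --pt "0 0 0 0 0 0" --pt "0 0 0 0 0 0" --pt "0 0 0 0 0 0" --fingers -1

```text
clock: 45.1
tool_pos: [0.4788, -0.3937, 0.0827]
orientation: [179.9, -0.1, -92.8]
force: [-0.4, -6.0, -0.5]
opening: 0.0137
```

```bash
python3 - <<'E'
from h import *
st()
E
```

```text
{'clock': 45.1, 'joint_pos': [-21.3102, 21.2271, -15.5368, 0.1692, -53.2996, 108.4125], 'tool_pos': [0.4788, -0.3937, 0.0827], 'orientation': [179.8968, -0.1085, -92.7964], 'force': [-0.4072, -6.0367, -0.4666], 'moment': [-2.2724, 0.2542, 0.0903], 'opening': 0.0137}
```

>>> drive_tool --pt "0.005 0 0 0 0 0.12" --pt "0.005 0 0 0 0 0.24" --pt "0.005 0 0 0 0 0.36" --pt "0.005 0 0 0 0 0.48" --pt "0.005 0 0 0 0 0.6" --pt "0.005 0 0 0 0 0.72" --pt "0.005 0 0 0 0 0.833" --pt "0.005 0 0 0 0 0.833"

```text
clock: 45.9
tool_pos: [0.4783, -0.3947, 0.0827]
orientation: [-180.0, -0.2, -142.9]
force: [-2.1, -1.8, 1.1]
opening: 0.0135
```

>>> drive_tool --pt "0 0 0 0 0 0.12" --pt "0 0 0 0 0 0.24" --pt "0 0 0 0 0 0.36" --pt "0 0 0 0 0 0.48" --pt "0 0 0 0 0 0.6" --pt "0 0 0 0 0 0.72" --pt "0 0 0 0 0 0.833" --pt "0 0 0 0 0 0.833"

```text
clock: 46.7
tool_pos: [0.4772, -0.3949, 0.0827]
orientation: [-179.9, -0.2, 167.2]
force: [-4.6, -2.2, 1.4]
opening: 0.0138
```

>>> drive_tool --pt "0 0 0 0 0 0.12" --pt "0 0 0 0 0 0.24" --pt "0 0 0 0 0 0.36" --pt "0 0 0 0 0 0.48" --pt "0 0 0 0 0 0.6" --pt "0 0 0 0 0 0.72" --pt "0 0 0 0 0 0.833" --pt "0 0 0 0 0 0.833"

```text
clock: 47.5
tool_pos: [0.4764, -0.3942, 0.0827]
orientation: [-179.7, -0.1, 117.3]
force: [-3.7, 1.4, 4.0]
opening: 0.0134
```

```bash
python3 - <<'E'
from h import *
st()
E
```

```text
{'clock': 47.5, 'joint_pos': [-21.4432, 21.2158, -15.5564, 0.1736, -53.4936, -41.3292], 'tool_pos': [0.4764, -0.3942, 0.0827], 'orientation': [-179.7199, -0.1079, 117.331], 'force': [-3.6648, 1.3503, 3.9905], 'moment': [1.0136, 1.2219, -0.1168], 'opening': 0.0134}
```

First grasp turned it 150°. Release, lift, turn the tool back 180° and regrasp.

>>> drive_tool --pt "0 0 0 0 0 0" --pt "0 0 0 0 0 0" --pt "0 0 0 0 0 0" --pt "0 0 0 0 0 0" --pt "0 0 0 0 0 0" --pt "0 0 -0.2 0 0 0" --pt "0 0 -0.45 0 0 0" --pt "0 0 -0.45 0 0 0" --fingers 0.2

```text
clock: 48.3
tool_pos: [0.4796, -0.3961, 0.1557]
orientation: [-180.0, 0.3, 117.4]
force: [0.5, 0.0, 0.3]
opening: 0.0523
```

>>> drive_tool --pt "0 0 0 0 0 -1" --pt "0 0 0 0 0 -1" --pt "0 0 0 0 0 -1" --pt "0 0 0 0 0 -1" --pt "0 0 0 0 0 -1" --pt "0 0 0 0 0 -1" --pt "0 0 0 0 0 -1" --pt "0 0 0 0 0 -1"

```text
clock: 49.1
tool_pos: [0.4796, -0.3961, 0.1557]
orientation: [-179.7, 0.1, 177.6]
force: [0.2, -0.7, -0.6]
opening: 0.0526
```

>>> drive_tool --pt "0 0 0 0 0 -1" --pt "0 0 0 0 0 -1" --pt "0 0 0 0 0 -1" --pt "0 0 0 0 0 -1" --pt "0 0 0 0 0 -1" --pt "0 0 0 0 0 -1" --pt "0 0 0 0 0 -1" --pt "0 0 0 0 0 -1"

```text
clock: 49.9
tool_pos: [0.4797, -0.3961, 0.1557]
orientation: [-179.7, -0.2, -122.5]
force: [0.5, -0.9, 0.9]
opening: 0.0525
```

```bash
python3 - <<'E'
from h import *
plan([((.4776,-.3942,.081),-63)])
s=snap("scene","s31.png",(80,80,240,220),5)
E
```

```text
from [ 0.4797 -0.3961  0.1557] [-179.72   -0.19 -122.52] j6 78.8 F [ 0.5 -0.9  0.9] M [-0.01  0.07 -0.04] op 0.0525 t 49.9
wp 0 [ 0.478 -0.394  0.081] yaw -63
    ([-0.005, 0.021, 0.498, -0.003, -0.005, -0.992], np.float64(6.9))
```

View pics/s31.png

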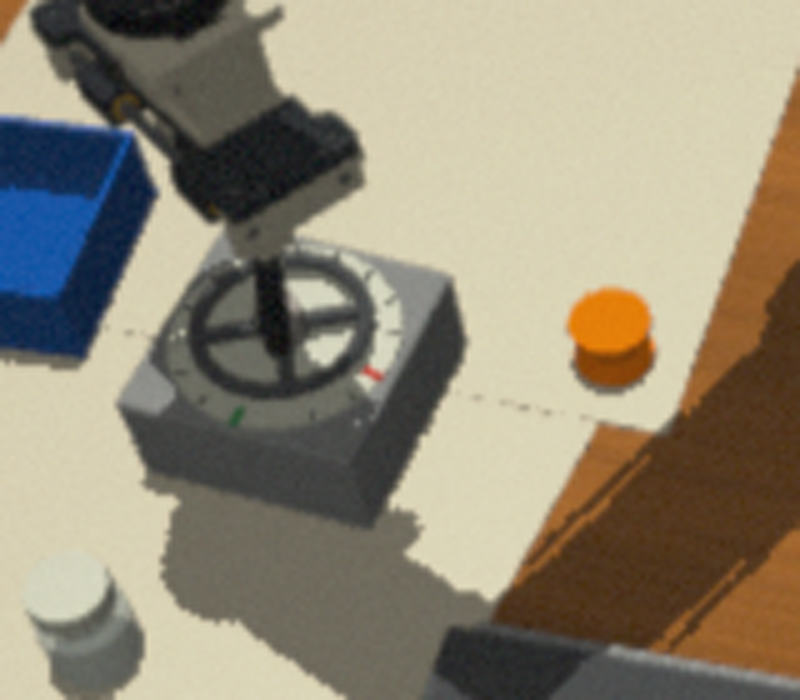

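>>> drive_tool --pt "-0.005 0.02 0 0 0 -1" --pt "-0.005 0.02 0 0 0 -1" --pt "-0.005 0.02 0 0 0 -1" --pt "-0.005 0.02 0 0 0 -1" --pt "-0.005 0.02 0 0 0 -1" --pt "-0.005 0.02 0 0 0 -1" --pt "-0.005 0.02 0 0 0 -1" --pt "-0.005 0.02 0 0 0 -1"

```text
clock: 50.75
tool_pos: [0.4776, -0.3938, 0.1556]
orientation: [180.0, -0.3, -63.0]
force: [-0.8, -0.3, 0.0]
opening: 0.0525
```

```bash
python3 - <<'E'
from h import *
plan([((.4776,-.3942,.081),-62.7)])
E
```

```text
from [ 0.4776 -0.3938  0.1556] [179.98  -0.34 -63.01] j6 138.1 F [-0.8 -0.3  0. ] M [-0.11 -0.02 -0.05] op 0.0525 t 50.75
wp 0 [ 0.478 -0.394  0.081] yaw -62.7
    ([-0.001, 0.001, 0.498, 0.0, -0.006, -0.005], np.float64(1.5))
```

>>> drive_tool --pt "0 0 0.2 0 -0.006 -0.005" --pt "0 0 0.4 0 -0.006 -0.005" --pt "0 0 0.49 0 -0.006 -0.005" --pt "0 0 0.49 0 -0.006 -0.005"

```text
clock: 51.15
tool_pos: [0.4765, -0.3937, 0.0801]
orientation: [179.8, 0.2, -63.0]
force: [0.6, -0.3, -0.1]
opening: 0.0524
```

>>> drive_tool --pt "0 0 0 0 0 0" --pt "0 0 0 0 0 0" --pt "0 0 0 0 0 0" --pt "0 0 0 0 0 0" --pt "0 0 0 0 0 0" --pt "0 0 0 0 0 0" --pt "0 0 0 0 0 0" --pt "0 0 0 0 0 0" --fingers -1

```text
clock: 51.95
tool_pos: [0.4768, -0.394, 0.0806]
orientation: [179.8, 0.1, -63.0]
force: [-0.4, -0.7, 2.7]
opening: 0.0136
```

```bash
python3 - <<'E'
from h import *
st()
E
```

```text
{'clock': 51.95, 'joint_pos': [-21.4923, 21.3474, -15.6123, 0.0207, -53.2525, 138.4993], 'tool_pos': [0.4768, -0.394, 0.0806], 'orientation': [179.847, 0.148, -62.9809], 'force': [-0.4176, -0.7332, 2.713], 'moment': [-0.4105, 0.0192, 0.0622], 'opening': 0.0136}
```

>>> drive_tool --pt "0 0 0 0 0 0.12" --pt "0 0 0 0 0 0.24" --pt "0 0 0 0 0 0.36" --pt "0 0 0 0 0 0.48" --pt "0 0 0 0 0 0.6" --pt "0 0 0 0 0 0.72" --pt "0 0 0 0 0 0.8" --pt "0 0 0 0 0 0.8"

```text
clock: 52.75
tool_pos: [0.4767, -0.3934, 0.0806]
orientation: [179.8, 0.0, -111.1]
force: [-0.5, 5.0, 4.1]
opening: 0.0137
```

>>> drive_tool --pt "0 0 0 0 0 0.12" --pt "0 0 0 0 0 0.24" --pt "0 0 0 0 0 0.36" --pt "0 0 0 0 0 0.48" --pt "0 0 0 0 0 0.6" --pt "0 0 0 0 0 0.72" --pt "0 0 0 0 0 0.8" --pt "0 0 0 0 0 0.8"

```text
clock: 53.55
tool_pos: [0.4771, -0.3929, 0.0806]
orientation: [179.8, -0.1, -159.0]
force: [1.2, 4.8, 3.0]
opening: 0.0138
```

>>> drive_tool --pt "0 0 0 0 0 0.12" --pt "0 0 0 0 0 0.24" --pt "0 0 0 0 0 0.36" --pt "0 0 0 0 0 0.48" --pt "0 0 0 0 0 0.56" --pt "0 0 0 0 0 0.56" --pt "0 0 0 0 0 0.56"

```text
clock: 54.25
tool_pos: [0.4776, -0.3928, 0.0806]
orientation: [179.9, -0.1, 167.7]
force: [3.2, 3.4, 0.5]
opening: 0.014
```

```bash
python3 - <<'E'
from h import *
st()
s=snap("scene","s32.png",(80,80,240,220),5)
E
```

```text
{'clock': 54.25, 'joint_pos': [-21.423, 21.3316, -15.588, -0.1022, -53.2445, 9.1633], 'tool_pos': [0.4776, -0.3928, 0.0806], 'orientation': [179.8932, -0.1491, 167.6792], 'force': [3.2217, 3.447, 0.5464], 'moment': [1.1004, -1.2248, -0.1532], 'opening': 0.014}
```

View pics/s32.png

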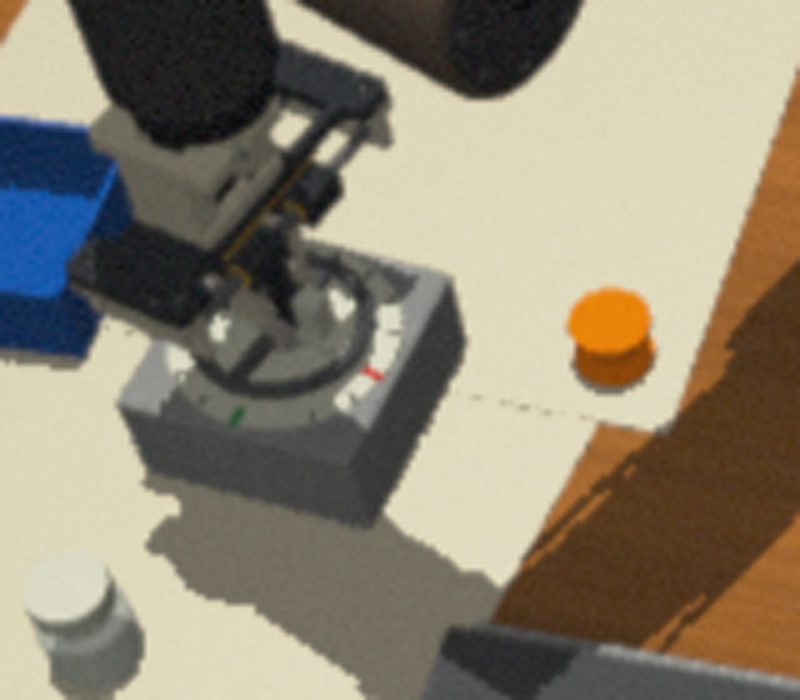

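>>> drive_tool --pt "0 0 0 0 0 0.024" --pt "0 0 0 0 0 0.024"

```text
clock: 54.5
tool_pos: [0.4777, -0.3928, 0.0806]
orientation: [179.9, -0.2, 166.2]
force: [2.2, 2.3, 1.6]
opening: 0.0135
```

>>> drive_tool --pt "0 0 0 0 0 0" --pt "0 0 0 0 0 0" --pt "0 0 0 0 0 0" --pt "0 0 0 0 0 0" --pt "0 0 0 0 0 0" --pt "0 0 -0.2 0 0 0" --pt "0 0 -0.5 0 0 0" --pt "0 0 -0.6 0 0 0" --fingers 0.2

```text
clock: 55.3
tool_pos: [0.4795, -0.3944, 0.1753]
orientation: [-180.0, 0.2, 166.3]
force: [0.8, -0.4, 0.7]
opening: 0.0525
```

```bash
python3 - <<'E'
from h import *
plan([((.42,-.2,.2),None)])
E
```

```text
from [ 0.4795 -0.3944  0.1753] [-1.7997e+02  1.5000e-01  1.6628e+02] j6 7.7 F [ 0.8 -0.4  0.7] M [ 0.03 -0.19  0.  ] op 0.0525 t 55.3
wp 0 [ 0.42 -0.2   0.2 ] yaw 166.3
    ([0.346, 0.582, -0.084, -0.001, 0.003, -0.0], np.float64(2.0))
    ([0.346, 0.582, -0.082, 0.0, 0.0, 0.0], np.float64(2.0))
```

>>> drive_tool --pt "0.35 0.58 -0.2 0 0 0" --pt "0.35 0.58 -0.2 0 0 0" --pt "0.5 0.9 -0.3 0 0 0" --pt "0.5 1 -0.3 0 0 0" --pt "0.5 1 -0.3 0 0 0"

```text
clock: 55.8
tool_pos: [0.4424, -0.2286, 0.2216]
orientation: [180.0, 0.3, 166.4]
force: [-0.3, -1.2, 0.8]
opening: 0.0524
```

>>> drive_tool --pt "0 0.9 0 0 0 0" --pt "0 0.9 0 0 0 0" --pt "0 0.9 0 0 0 0" --pt "0 0.9 0 0 0 0"

```text
clock: 56.2
tool_pos: [0.4751, -0.0947, 0.2216]
orientation: [180.0, 0.4, 166.6]
force: [-0.7, -0.6, -0.4]
opening: 0.0528
```

```bash
python3 - <<'E'
from h import *
st()
s=snap("top","t33.png",(345,190,425,265),8)
s=snap("scene","s33.png",None,1.5)
im=cv2.cvtColor(s["pixels"],cv2.COLOR_RGB2BGR)
cv2.imwrite("pics/ws33.png",cv2.resize(im[118:190,100:180],None,fx=8,fy=8,interpolation=cv2.INTER_CUBIC))
E
```

```text
{'clock': 56.2, 'joint_pos': [12.1684, 1.3675, -21.3717, 0.1421, -66.9206, -25.5808], 'tool_pos': [0.4751, -0.0947, 0.2216], 'orientation': [179.9713, 0.3634, 166.6428], 'force': [-0.7147, -0.6459, -0.4221], 'moment': [0.0263, -0.0392, 0.0336], 'opening': 0.0528}
```

View pics/t33.png

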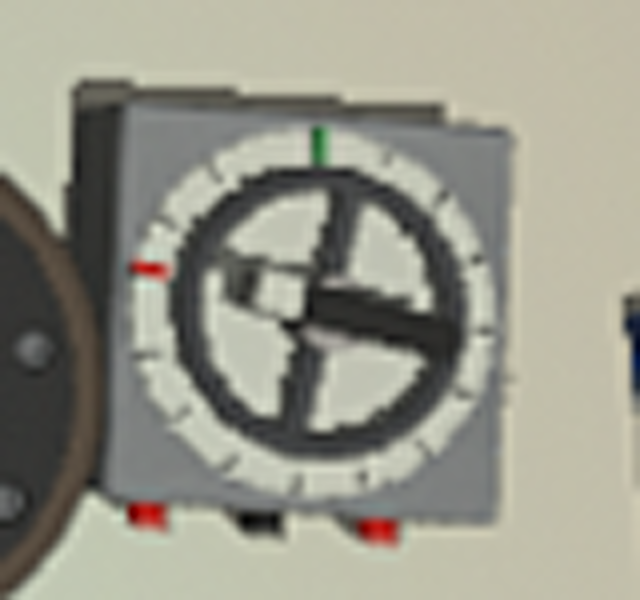

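View pics/s33.png

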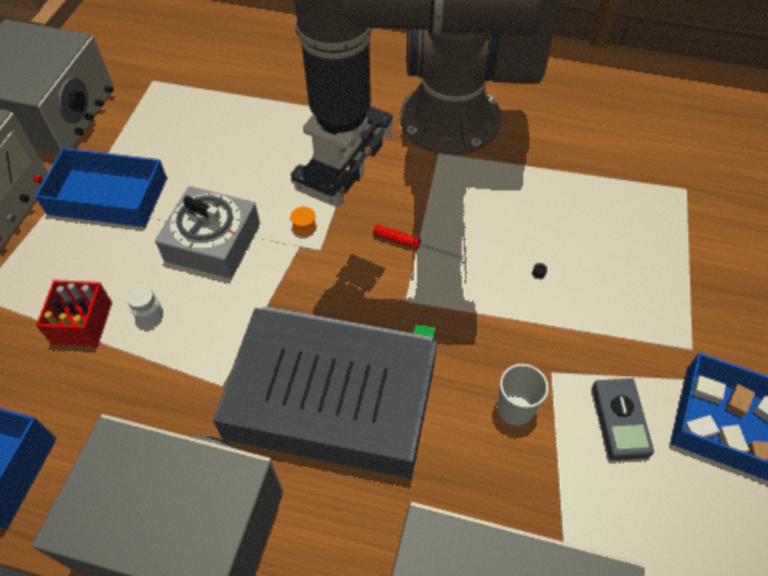

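View pics/ws33.png

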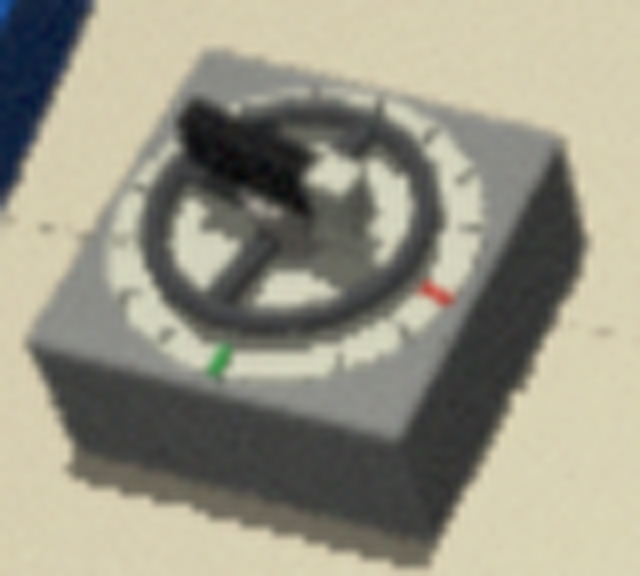

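```bash
python3 - <<'E'
from h import *
s=cal("top")
P=lambda u,v,z:ray(s,345+(u+.5)/8-.5,190+(v+.5)/8-.5,z)
ang=lambda a,b:np.degrees(np.arctan2(*(b-a)[1::-1]))
# spoke perpendicular to bar, z~.083
a=P(345,192,.083);b=P(296,418,.083);print("spoke perp dir",ang(b,a))
# bar edges z .121
print("bar lower edge",ang(P(440,352,.121),P(322,322,.121)),"upper",ang(P(455,318,.121),P(310,283,.121)))
c=P(313,312,.072);print(c,"green",ang(c,P(319,145,.072)),"red",ang(c,P(150,269,.072)))
# template: mask dark pixels
im=cv2.cvtColor(s["pixels"],cv2.COLOR_RGB2BGR)
cv2.imwrite("pics/w33b.png",cv2.resize(im[200:248,362:408],None,fx=12,fy=12,interpolation=cv2.INTER_CUBIC))
E
```

```text
spoke perp dir -12.183077207787914
bar lower edge 77.30273008210925 upper 78.0000103020894
[ 0.47685677 -0.39364918  0.072     ] green -1.9427968463556151 red 76.78941608624767
```

View pics/w33b.png

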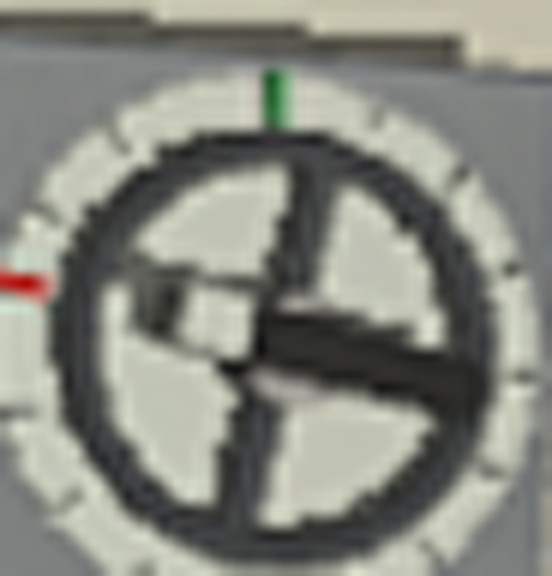

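The white end lies at about 77.5° against the red mark at about 76.5°. The turn sum is 280.7°, or 4.90 rad. Tray shut, bystanders unmoved, arm clear. Handing in.

```bash
python3 - <<'E'
from h import *
print(ticket.close_job())
E
```

```text
the job is handed in; nothing more can be done
None
```

The job is done in the order asked and handed in at about 56 s of the 210 s allowed.

- **Zero stop:** I wound the handwheel anticlockwise until the moment jumped to about −0.47 N·m. The picture then showed the white end at the green mark.
- **Loading:** There was one capacitor and two power modules on the bench. The capacitor stands in the blue compartment and both modules in the yellow one, upright in the last pictures before shutting.
- **Tray:** I pressed the lever about 11–12 mm and pushed the tray past its catch, then pushed it home on the front panel. A second push at another spot met the same hard stop. By image the tray travelled 160–162 mm of its 163 mm, and the panel face is about 12–14 mm before the housing; 12 mm is fully home.
- **Red mark:** Two clockwise grasps turned the wheel 280.7° by the arm's own readings (4.90 rad). By image the white end lies at about 77.5° and the red mark at about 76.5°, which is within measuring error.
- **Other things on the bench:** They look unmoved in the last picture, and the arm was clear of everything.

**Disagreements with the task text:**
- **Fingertip height:** The visible and felt fingertips ended about 20 mm above the reported TCP. My first grasp of the second module closed on nothing for that reason, and lever contact came lower than expected. I allowed for it from then on.
- **Aside knock:** I saw no object knocked aside.

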